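Reload the label stand from the roll rack

ROBOT

A 6-joint arm with a two-finger parallel gripper is mounted at the origin on the work surface. World frame = base frame: x ahead of the robot, y to its left, z up, the work surface at z = 0. Lengths are in m, angles in degrees, forces in N, time in s.
With the tool pointing down it reaches from about 0.35 to 0.95 m from the base axis. Payload 17.4 kg.
Tool frame: the origin (TCP) lies at the very end of the fingers, on their centre line; the grasp point (between the pads) lies 19 mm behind it (arm.tcp_to_grasp is the distance from the TCP to the grasp point, in m); z points along the fingers, y is the direction in which the jaws open and shut (so a half turn about z gives the same grasp; the last joint's range is limited). The gripper opens to 93 mm and grips with 3 to 60 N. Pads are 15 mm wide; open, the fingers measure 128 mm over their backs; the gripper's body (75 mm by 188 mm) begins 65 mm behind the grasp point.
Start: joints at [63.438, 6.646, 82.598, -0, 90.757, -2.166], TCP at [0.279, 0.615, 0.219] pointing down, gripper open.
Joint ranges: [-162.19, 162.19], [-47.58, 125.68], [4.15, 143.07], [-65.23, 245.23], [0.69, 171.88], [-170.13, 170.13]. Speed limits (degrees/s): [108.29, 108.29, 127.2, 180, 180, 180].

INTERFACE

Orientations are given as a 3x3 rotation matrix whose columns are the frame's x, y, z axes.
In Python, from rig import arm, viewer, ticket gives the robot as it stands.
- The arm moves only by the tool servo_tool, never from a script. Its argument "rows" is a list of rows, each an object of numbers: "dx", "dy", "dz": the shift along the tool's x, y, z normalised to -1 to 1, where 1 is 0.15 m; "spin": the turn about the tool's z normalised to -1 to 1, where 1 is pi rad; "grip": the opening, from 0 (shut) to 1 (fully open). In form: [{"dx": .., "dy": .., "dz": .., "spin": .., "grip": ..}, ...]. A call has 1 to 8 rows; each row is the pose to reach, as a shift and turn from the pose measured when the call began, along the tool's axes at that moment, turning the shorter way round; what a row does not reach only later rows make up. A row lasts 1/10 s, in which the tool goes at most 50 mm and 8.59 degrees, less where a joint would pass 70% of its speed; a pose out of reach is approached as far as the arm can. A call with a number of a shift or a turn outside -1 to 1 is refused whole. A call with a gripper value outside its range is refused whole. The fingers move at their own pace and stop on an object; "newtons" is the grip in N (left out, the last holds). Time passes only in rows, so rows that repeat a pose let the fingers close. It gives the time, the measured TCP pose, the force and the opening at its end, in the units of the state.
- arm.observe(): the state, without advancing time (a new reading comes with each control period).
- viewer.camera(name): name is "scene" or "top" or "wrist"; returns the picture (384x512x3 uint8, blue, green, red); there is no depth.
- viewer.calibration(name): a dict with "vertical_fov" (degrees; the focal length in pixels is half the picture's height over the tangent of half this angle, whatever the lens; pixels are square), "cx", "cy" (the principal point, pixels), "T" (4x4, takes a point from camera to world coordinates); the wrist camera has in their place "hand_eye" (4x4, takes a point from camera to tool coordinates, whose origin is the TCP and whose axes are the flange's). Camera axes: x right, y down, z forward; pixel columns grow to the right and rows downward; lengths in m; the calibration is good to about 2 mm. A picture is of the moment at which its call begins: read the wrist's pose just before it. calibration takes no time and is no camera call.
- ticket.hand_in(): hands the job in, once; it reports no verdict.
The state is a dict: "time": time; "joint_positions": joint angles; "qvel": joint speeds; "tau": joint torques, N m; "ee_pos": TCP position; "tool_rot": TCP orientation; "contact_force": force on the tool from outside, world axes, zero at the start; "moment": the same for the moment, N m; "width": finger opening in m.
Only numpy, scipy, OpenCV 4.12 (cv2) and the standard library are available. Lean on these libraries where they do the work, as an engineer would, in place of code of your own. Each camera call takes 0.05 s, during which the arm holds its last target.

TASK

The label stand has run empty: first lift the white empty core off its orange boss and stand it flat in the blue tray. Then lift the green label roll up and off its sloping peg and seat it flat and fully home over the orange boss, without dropping or ramming it. Leave the other rolls on their pegs and the bottles, can and masking-tape roll where they stand.

Things in the scene. Friction and masses are not known exactly. Their poses are not given: they have to be found in the camera images.
- green_roll: Roll of green labels: stiff ring 104 mm across, 64 mm long, 76 mm hole right through (wall 14 mm), 0.25 to 0.5 kg. Origin: centre of its lower end face; z runs along its axis to the free upper end. Starts on any one of the rack's pegs, lower face on the panel, hanging down the slope: the top of its hole on the peg, 54 mm free inside the hole on the low (front) side. Same end goes down on the boss.
- empty_core: White empty core, a stiff plastic ring 92 mm across and 60 mm long with a 76 mm hole (wall 8 mm), about 90 g. Origin: centre of its lower end face, z up along its axis. It starts seated on the label stand's boss.
- label_stand: Fixed label stand: a round grey platter 150 mm across and 22 mm high with an orange centring boss on top. Origin: centre of its underside on the table, z up. A 14 mm high aluminium peel table sticks out to 88 mm from the centre along its own -x; the spray bottle stands beside it along its own +x, 137 mm from centre to centre.
- seat (a point): Centre of the platter's top face, 22 mm above the table, z up. Around it the boss: 72 mm across for the lowest 6 mm, then a cone narrowing to 58 mm across at its flat top 18 mm above the platter. A fully seated roll or core has its lower end face at this height.
- tray: Fixed blue open tray for empty cores, 170 x 170 mm outside, 40 mm high, walls and floor 4 mm. Origin: centre of its underside on the table, x and y along its sides.
- rack: Fixed roll rack, 360 mm wide along its y: three steel pegs 118 mm apart (22 mm thick, 85 mm long), square on a sloping plywood panel. Pegs lean 40 degrees from vertical to its front (own -x): direction (-0.643, 0, 0.766). Origin: centre of underside on the table; peg tips 195 mm high. The panel's front edge is 80 mm down the slope from the pegs' feet, 79 mm above the table.
- peg2_foot (a point): Foot of the middle peg, on its axis at the panel surface, 130 mm above the table; axes as the rack's. The outer pegs' feet are 118 mm either side along the rack's y. A hanging roll's axis lies 27 mm down the slope from its peg's axis.
- red_roll: Red tape roll on another peg, 104 mm across, 50 mm long, 76 mm hole. Origin and z axis as for the green roll. Stays on its peg.
- tan_roll: Tan tape roll on the remaining peg, 100 mm across, 54 mm long, 76 mm hole. Origin and z axis as for the green roll. Stays on its peg.
- spray_bottle: Clear bottle with green label and black cap, 64 mm across, 180 mm tall, standing beside the label stand. Origin: centre of its underside.
- cleaner_bottle: White bottle with blue cap, 68 mm across, 200 mm tall. Origin: centre of its underside.
- pump_bottle: White pump bottle, 64 mm across, 183 mm tall, its nozzle reaching 40 mm from its axis along its own -x. Origin: centre of its underside.
- masking_roll: Cream masking-tape roll lying flat on the table, 100 mm across, 25 mm high. Origin: centre of its underside.
- glue_can: Small yellow-amber can with a pale top, 56 mm across, 110 mm tall, standing between the robot and the stand and tray. Origin: centre of its underside.
There are look-alikes about, which are no part of the job. Of the things like the green_roll, leave any that is pink or yellow; of the rest the smaller one is meant.

How it is judged (in metres and radians):
On the way, in this order (a step that is already met when the one before it is completed fails the run):
1. the white empty core stands flat in the tray (x of empty_core in the frame of tray between -0.045 and 0.045 m and y of empty_core in the frame of tray between -0.045 and 0.045 m and z of empty_core in the frame of tray below 0.012 m and angle between empty_core's own z axis and vertical below 0.15 rad and linear speed of empty_core below 0.03 m/s), for 0.2 s.
2. the green roll is seated on the label stand (horizontal distance between green_roll and seat below 0.006 m and z of green_roll in the frame of seat between -0.003 and 0.003 m and angle between green_roll's own z axis and vertical below 0.06 rad and linear speed of green_roll below 0.02 m/s), for 0.2 s.
At the end, for the whole second after the job is handed in: White core flat in the tray (within 0.15 rad, on its floor); green roll at rest over the boss, lower face within 3 mm of the platter, axis within 6 mm of the boss's and 0.06 rad of vertical; other rolls, bottles and can within 30 mm of their starts (all of step 1 and all of step 2 and distance of each of red_roll, tan_roll, spray_bottle, cleaner_bottle, pump_bottle, masking_roll, glue_can from where it was at the start of the episode below 0.03 m); the robot touches nothing.
It fails at once if another roll or a bottle or the can is shifted by more than 30 mm (distance of any of red_roll, tan_roll, spray_bottle, cleaner_bottle, pump_bottle, masking_roll, glue_can from where it was at the start of the episode above 0.03 m).
It fails at once if a bottle or the can is tipped by more than 0.3 rad (angle between any of spray_bottle, cleaner_bottle, pump_bottle, glue_can's own z axis and vertical above 0.3 rad).
It fails at once if the green roll is dropped or slammed onto the label stand (comes down the last 20 mm faster than 0.6 m/s, as after a free fall of over 18 mm) (horizontal distance between green_roll and seat below 0.02 m and z of green_roll in the frame of seat below 0.02 m and linear speed of green_roll above 0.6 m/s).
It fails at once if the green roll is rammed onto the label stand (contact force between green_roll and label_stand above 80 N).
It also fails if it takes over 58 s, if anything falls off the work surface, if the arm or the gripper's body presses on something with over 40 N, if the wrist force passes 120 N, or if a joint passes its speed limit or range.

## Working session

There is one attempt and no reset: what is moved stays moved. The work goes in short steps, Python scripts to look and compute and a tool call to move; the robot and the scene stay as the last step left them, time stands still between calls to the robot, and variables do not carry over. Pictures are saved under pics/ and viewed, and the job is handed in when it is done.

Besides the shell and the picture viewer there is one more tool, called as name(argument=value, ...), one argument or row to a line, values as JSON. servo_tool: Moves the arm, as the interface text tells. Scaled input: -1 to 1 covers 0.15 m each way for a shift and pi rad each way for a turn. Its arguments: {"type":"object","properties":{"rows":{"type":"array"},"newtons":{"type":"number"}},"required":["rows"]}

```bash
ls; mkdir -p pics
python3 - <<'E'
from rig import arm, viewer, ticket
import cv2, numpy as np
np.set_printoptions(precision=4,suppress=True)
for n in ("scene","top","wrist"):
    print(n, viewer.calibration(n))
    if n!="wrist" : pass
    cv2.imwrite(f"pics/{n}0.png", viewer.camera(n))
s=arm.observe()
print(s, arm.tcp_to_grasp)
E
```

```text
pics
scene {'vertical_fov': 54.51288962275545, 'cx': 252.91687986544713, 'cy': 189.19184751363863, 'T': array([[-0.8932,  0.342 , -0.292 ,  0.8683],
       [ 0.4497,  0.681 , -0.5779,  0.6746],
       [ 0.0012, -0.6475, -0.762 ,  0.9413],
       [ 0.    ,  0.    ,  0.    ,  1.    ]])}
top {'vertical_fov': 55.86540060342938, 'cx': 258.29970686630395, 'cy': 197.15051896673617, 'T': array([[-0.0292, -0.9939,  0.1065,  0.4198],
       [-0.9993,  0.0268, -0.0244,  0.0717],
       [ 0.0214, -0.1071, -0.994 ,  1.3791],
       [ 0.    ,  0.    ,  0.    ,  1.    ]])}
wrist {'vertical_fov': 62.39868305587435, 'cx': 262.8544855591303, 'cy': 195.96978419061503, 'hand_eye': array([[-0.0007, -0.9537, -0.3006,  0.0846],
       [ 1.    , -0.0006, -0.0003, -0.0004],
       [ 0.0001, -0.3006,  0.9537, -0.166 ],
       [ 0.    ,  0.    ,  0.    ,  1.    ]])}
{'time': 0.15, 'joint_positions': array([63.4366,  6.667 , 82.6253, -0.0015, 90.7561, -2.165 ]), 'qvel': array([ 0.0883, -0.0551, -0.1491,  0.0007,  0.0131, -0.0302]), 'tau': array([  0.0007, -72.1759, -62.2946,   0.0779,   0.0227,  -0.0001]), 'ee_pos': array([0.2788, 0.6146, 0.2181]), 'tool_rot': array([[-0.9107,  0.4131, -0.0004],
       [ 0.4131,  0.9107, -0.0008],
       [ 0.    , -0.0008, -1.    ]]), 'contact_force': array([-0.5813, -0.3909,  0.2323]), 'moment': array([0.0119, 0.0473, 0.0307]), 'width': 0.09301950647259705} 0.0188
```

View pics/scene0.png

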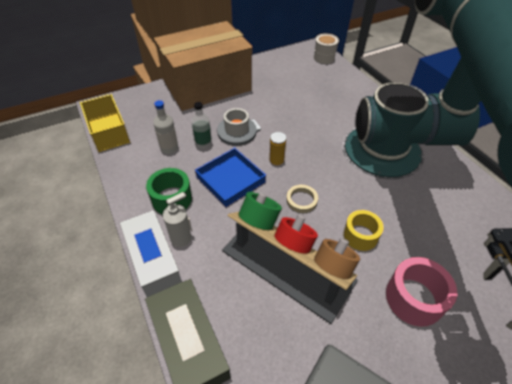

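View pics/top0.png

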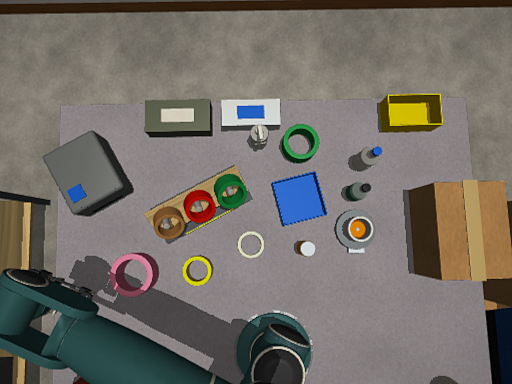

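View pics/wrist0.png

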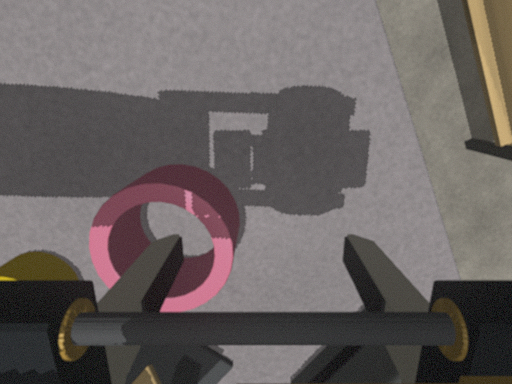

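Run:
```python
import cv2
t=cv2.imread("pics/top0.png"); s=cv2.imread("pics/scene0.png")
a=t[110:280,200:400]; cv2.imwrite("pics/c1.png",cv2.resize(a,None,fx=4,fy=3.5*4/3.5*0.85,interpolation=cv2.INTER_CUBIC) if 0 else cv2.resize(a,None,fx=3.5,fy=3.5,interpolation=cv2.INTER_CUBIC))
a=s[90:290,90:390]; cv2.imwrite("pics/c2.png",cv2.resize(a,None,fx=2.6,fy=2.6,interpolation=cv2.INTER_CUBIC))
```

```text
(no output)
```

View pics/c1.png

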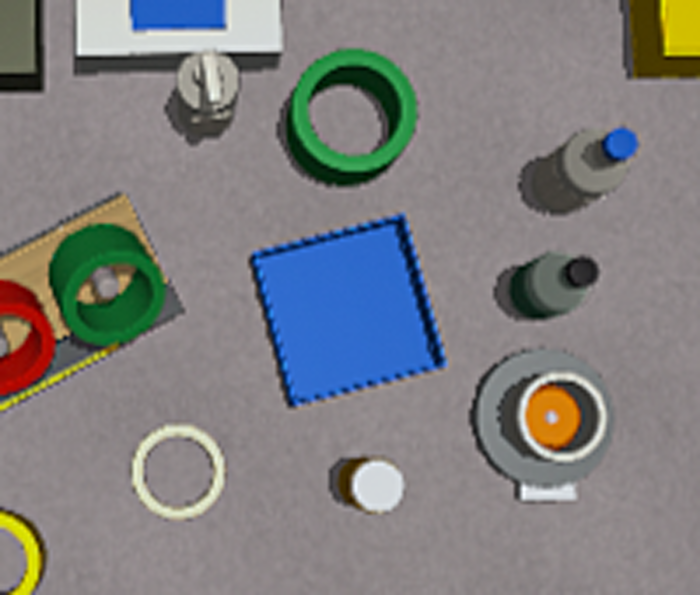

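View pics/c2.png

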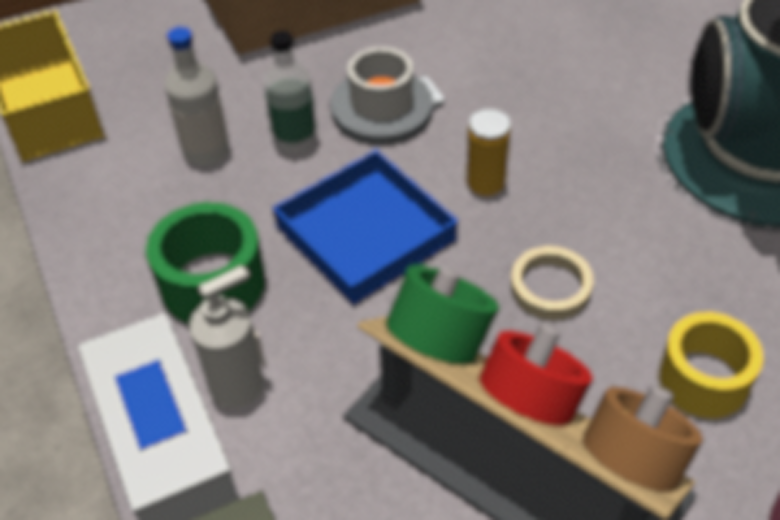

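```bash
cat > h.py <<'E'
import cv2, numpy as np, os
from rig import arm, viewer, ticket
np.set_printoptions(precision=4,suppress=True)
def K(n):
    c=viewer.calibration(n); f=192/np.tan(np.radians(c['vertical_fov']/2)); return f,c['cx'],c['cy'],c
def Tc(n,s=None):
    c=viewer.calibration(n)
    if n!='wrist': return c['T']
    s=s or arm.observe(); T=np.eye(4); T[:3,:3]=s['tool_rot']; T[:3,3]=s['ee_pos']
    return T@c['hand_eye']
def cast(n,uv,z,T=None):
    f,cx,cy,_=K(n); T=Tc(n) if T is None else T
    uv=np.atleast_2d(np.asarray(uv,float))
    d=np.c_[(uv[:,0]-cx)/f,(uv[:,1]-cy)/f,np.ones(len(uv))]@T[:3,:3].T
    return T[:3,3]+d*((z-T[2,3])/d[:,2])[:,None]
def proj(n,P,T=None):
    f,cx,cy,_=K(n); T=Tc(n) if T is None else T
    p=(np.atleast_2d(P)-T[:3,3])@T[:3,:3]
    return np.c_[cx+f*p[:,0]/p[:,2],cy+f*p[:,1]/p[:,2]]
def hsv(im): return cv2.cvtColor(im,cv2.COLOR_BGR2HSV)
def blobs(m,amin=20):
    n,l,st,c=cv2.connectedComponentsWithStats(m.astype(np.uint8))
    return [(i,st[i],c[i]) for i in range(1,n) if st[i][4]>=amin],l
def circ(P):
    P=P[:,:2]; A=np.c_[2*P,np.ones(len(P))]; x=np.linalg.lstsq(A,(P**2).sum(1),rcond=None)[0]
    r=np.sqrt(x[2]+x[:2]@x[:2]); res=np.abs(np.linalg.norm(P-x[:2],axis=1)-r); return x[:2],r,res.max()
def contour(m):
    cs,_=cv2.findContours(m.astype(np.uint8),cv2.RETR_EXTERNAL,cv2.CHAIN_APPROX_NONE)
    return max(cs,key=cv2.contourArea)[:,0,:].astype(float)
E
python3 - <<'E'
from h import *
t=cv2.imread("pics/top0.png"); H=hsv(t); h,s,v=cv2.split(H)
def show(name,m,a=30):
    b,l=blobs(m,a)
    for i,st,c in b: print(name,i,st,c)
    return b,l
b,l=show("blue",(h>100)&(h<125)&(s>130)&(v>60),60)
b,l=show("orange",(h>5)&(h<18)&(s>180)&(v>150),30)
b,l=show("green",(h>55)&(h<85)&(s>120)&(v>40),60)
b,l=show("red",((h<5)|(h>175))&(s>150),60)
b,l=show("yellow",(h>22)&(h<33)&(s>150),30)
# tray
m=((h>100)&(h<125)&(s>130)&(v>40)); m[:160]=0;m[240:]=0;m[:,:260]=0;m[:,335:]=0
r=cv2.minAreaRect(contour(m).astype(np.float32)); print(r)
bp=cast('top',cv2.boxPoints(r),.04); print("tray",bp, bp.mean(0), np.linalg.norm(np.diff(bp,axis=0),axis=1))
# core ring light
m=(s<40)&(v>170); b,l=show("white",m,30)
E
```

```text
blue 1 [237 105  27  14 323] [250.1207 111.4582]
blue 2 [372 147  10   9  68] [376.6765 150.8088]
blue 3 [ 272  171   56   55 2030] [298.5911 198.1562]
blue 4 [ 67 184  19  19 214] [ 76.1916 192.9252]
orange 6 [350 221  16  17 111] [357.7838 228.7928]
green 1 [283 124  36  35 478] [300.4498 141.295 ]
green 7 [214 174  33  35 718] [229.8858 191.1685]
red 1 [184 190  32  33 625] [199.0144 206.1888]
yellow 1 [ 379   94   64   38 2135] [410.3532 112.4211]
yellow 3 [186 210  45  24  62] [208.4032 221.5323]
yellow 4 [182 256  30  30 362] [196.3122 270.5193]
((299.0609130859375, 197.93133544921875), (45.1980094909668, 46.368675231933594), 75.25643920898438)
tray [[ 0.6191 -0.0099  0.04  ]
 [ 0.6595 -0.1802  0.04  ]
 [ 0.4939 -0.2155  0.04  ]
 [ 0.4549 -0.047   0.04  ]] [ 0.5569 -0.1132  0.04  ] [0.1751 0.1694 0.1729]
white 1 [ 221   99   60   40 1210] [251.2876 113.2562]
white 2 [161 109  33  13 426] [176.9648 114.9577]
white 11 [348 216  25  26 127] [360.6457 228.4252]
white 13 [238 231  26  27 174] [250.9655 244.0287]
white 14 [301 242  14  15 165] [307.703  248.5091]
white 15 [349 248  16   5  63] [356.4286 250.4444]
white 32 [273 347  32  37 104] [293.7019 359.5962]
```

Run:
```python
from h import *
t=cv2.imread("pics/top0.png"); H=hsv(t); h,s,v=cv2.split(H)
m=(s<40)&(v>170); b,l=blobs(m,30)
w=[i for i,st,c in b if abs(c[0]-360.6)<2 and abs(c[1]-228.4)<2][0]
c=contour(l==w); print("core",circ(cast('top',c,.082)))
m=(h>5)&(h<18)&(s>150)&(v>120); b,l=blobs(m,30)
for i,st,c0 in b:
    if st[4]>60: print(c0,st, "boss",cast('top',c0,.04),circ(cast('top',contour(l==i),.04)))
pt=cast('top',[356.43,250.44],.014)[0]; print("peel",pt)
print("glue",cast('top',[307.7,248.5],.11)); 
m=(s<60)&(v>150);b,l=blobs(m,20)
print("cleaner cap",cast('top',[376.7,150.8],.195)); print("masking",cast('top',[251,244.3],.025))
# grey platter
for (x0,y0,x1,y1) in [(330,205,380,255)]:
    print(v[228,330:382],s[228,330:382])
    print(v[205:256,358]);print(s[205:256,358])
m=(v<40); b,l=blobs(m,15)
for i,st,c in b:
    if 340<c[0]<380 and 170<c[1]<200: print('blk',st,c,cast('top',c,.18))
cv2.imwrite("pics/c3.png",cv2.resize(t[160:250,140:260],None,fx=6,fy=6,interpolation=cv2.INTER_CUBIC))
```

```text
core (array([ 0.4354, -0.3233]), np.float64(0.04343949315453969), np.float64(0.002400186399320145))
[168.7981 225.9061] [155 214  29  25 213] boss [[0.4661 0.3703 0.04  ]] (array([0.4657, 0.37  ]), np.float64(0.04766088071584648), np.float64(0.007233339851472058))
[357.5794 228.5317] [350 220  16  18 126] boss [[ 0.4364 -0.3258  0.04  ]] (array([ 0.4368, -0.3251]), np.float64(0.02905451005418172), np.float64(0.00433610672830112))
peel [ 0.355  -0.3243  0.014 ]
glue [[ 0.3714 -0.1262  0.11  ]]
cleaner cap [[ 0.6925 -0.3596  0.195 ]]
masking [[0.3899 0.0707 0.025 ]]
[144 143 145 141  59  42  96 147 139 137 140 141 119  63  62  62  55  81
 180 224 210 215 214 214 215 207 164 218 190 214 214 214 214 218 218 164
  68  60  61  55  72 162 226 149 120 125 138 136 136 138 139 136] [ 11  14  11  14  13  12  11  12  15   9  11  11  15  16  16  25  19   9
   7   8 206 255 245 245 253 184  16  21  24 186 255 248 248 242 254 230
  86   4  21  23  21  14  14   7  15   4  13  13  13  11  11   9]
[142 141 140 139 132 127 132 134 135 135 131 172 230 186  69 142 190 222
 215 215 214 214 205 190 207 207 216 213 214 214 218 211 167 106 151 222
 163 120 126 127 127 127 126 137 189 228 227 196 112 144 144]
[ 13  14  13  13   8  10  10  13  11  13  10  10  13  11 111 207 255 248
 248 243 245 255 146  24  11  43 255 251 243 243 242 247 255 171  22  14
  14  15  14  10  12  12  14  13  11  10  12  10  18  12  12]
blk [346 185  10  16  64] [349.0156 193.8125] [[ 0.5514 -0.2621  0.18  ]]
blk [361 184   9   8  30] [365.  187.1] [[ 0.5726 -0.3175  0.18  ]]
```

View pics/c3.png

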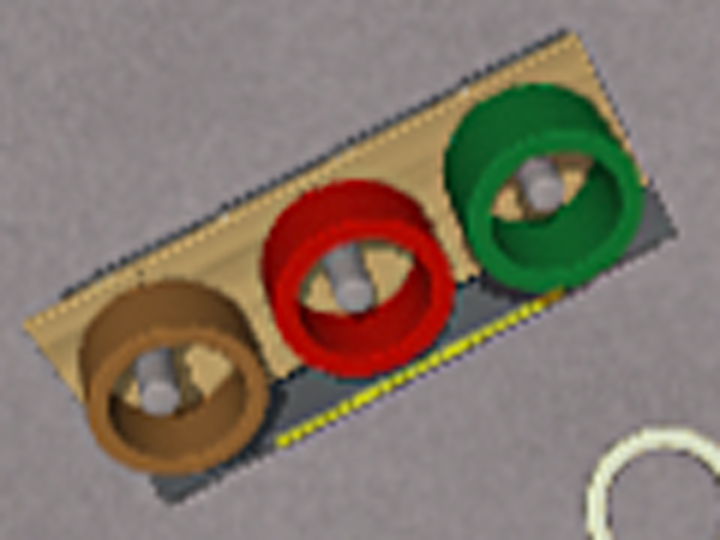

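Run:
```python
from h import *
p=cast('top',[[166.7,225.8],[199.2,208.3],[230.5,191.3]],.195); print(p, np.diff(p,axis=0), np.linalg.norm(np.diff(p,axis=0),axis=1))
d=p[0]-p[2]; yaw=np.degrees(np.arctan2(-d[0],d[1])); print("rack yaw",yaw)   # rack y axis dir
for yw in [yaw]:
    c,s=np.cos(np.radians(yw)),np.sin(np.radians(yw)); X=np.array([c,s,0]);Y=np.array([-s,c,0]);Z=np.array([0,0,1.])
    tip=p[2]; foot=tip-85*.001*(-.643*X+.766*Z); print("foot",foot)
    a=-.643*X+.766*Z; up=.766*X+.643*Z
    o=foot-.027*up; print("green origin",o)
    T=cast
    for sg in (-1,1):
        for k in (.045,.050): print("grasp",sg,k,o+k*a+sg*.045*Y)
    print("top ring proj", proj('top',np.array([o+.064*a+.052*(np.cos(q)*up+np.sin(q)*Y) for q in np.linspace(0,6.283,9)])))
    print(proj('scene',np.array([o+.064*a, o])))
```

```text
[[0.4613 0.3425 0.195 ]
 [0.5153 0.2368 0.195 ]
 [0.5685 0.1335 0.195 ]] [[ 0.054  -0.1057  0.    ]
 [ 0.0532 -0.1033  0.    ]] [0.1187 0.1162]
rack yaw 27.168598663644026
foot [0.6171 0.1585 0.1299]
green origin [0.5987 0.149  0.1125]
grasp -1 0.045 [0.5935 0.0958 0.147 ]
grasp -1 0.05 [0.5907 0.0943 0.1508]
grasp 1 0.045 [0.5524 0.1759 0.147 ]
grasp 1 0.05 [0.5496 0.1744 0.1508]
top ring proj [[225.7877 182.6785]
 [217.874  191.4372]
 [218.4615 201.7296]
 [226.8719 207.4242]
 [238.0202 205.5012]
 [245.6941 197.1892]
 [245.5661 187.052 ]
 [237.397  180.9108]
 [225.7903 182.6771]]
[[263.2711 200.1993]
 [254.1749 220.9999]]
```

servo_tool(
  rows=[
    {"dx": -0.83,"dy": -0.87,"dz": -0.2,"spin": 0.864,"grip": 0.3},
    {"dx": -0.83,"dy": -0.87,"dz": -0.2,"spin": 0.864,"grip": 0.3},
    {"dx": -0.83,"dy": -0.87,"dz": -0.2,"spin": 0.864,"grip": 0.3},
    {"dx": -0.83,"dy": -0.87,"dz": -0.2,"spin": 0.864,"grip": 0.3},
    {"dx": -0.83,"dy": -0.87,"dz": -0.2,"spin": 0.864,"grip": 0.3},
    {"dx": -0.83,"dy": -0.87,"dz": -0.2,"spin": 0.864,"grip": 0.3},
  ],
  newtons=20,
)

```text
time: 0.75
ee_pos: [0.3387, 0.4434, 0.2486]
tool_rot: [[-0.235, 0.972, 0.001], [0.972, 0.235, 0.0], [0.0, 0.001, -1.0]]
contact_force: [-0.2, 0.8, -1.0]
width: 0.0496
```

servo_tool(
  rows=[
    {"dx": -1.0,"dy": 0.17,"dz": 0,"spin": 0.576,"grip": 0.3},
    {"dx": -1.0,"dy": 0.17,"dz": 0,"spin": 0.576,"grip": 0.3},
    {"dx": -1.0,"dy": 0.17,"dz": 0,"spin": 0.576,"grip": 0.3},
    {"dx": -1.0,"dy": 0.17,"dz": 0,"spin": 0.576,"grip": 0.3},
  ],
)

```text
time: 1.15
ee_pos: [0.4002, 0.2998, 0.2488]
tool_rot: [[0.357, 0.934, 0.001], [0.934, -0.357, -0.001], [-0.0, 0.001, -1.0]]
contact_force: [-0.7, 0.2, 0.2]
width: 0.0283
```

servo_tool(
  rows=[
    {"dx": -0.84,"dy": 0.61,"dz": 0,"spin": 0.384,"grip": 0.3},
    {"dx": -0.84,"dy": 0.61,"dz": 0,"spin": 0.384,"grip": 0.3},
    {"dx": -0.84,"dy": 0.61,"dz": 0,"spin": 0.384,"grip": 0.3},
    {"dx": -0.84,"dy": 0.61,"dz": 0,"spin": 0.384,"grip": 0.3},
  ],
)

```text
time: 1.55
ee_pos: [0.4413, 0.1456, 0.249]
tool_rot: [[0.822, 0.57, 0.001], [0.57, -0.822, -0.001], [0.0, 0.001, -1.0]]
contact_force: [0.6, 0.4, -1.3]
width: 0.0279
```

servo_tool(
  rows=[
    {"dx": -0.68,"dy": 0.98,"dz": 0,"spin": 0.193,"grip": 0.3},
    {"dx": -0.68,"dy": 0.98,"dz": 0,"spin": 0.193,"grip": 0.3},
    {"dx": -0.68,"dy": 0.98,"dz": 0,"spin": 0.193,"grip": 0.3},
    {"dx": -0.68,"dy": 0.98,"dz": 0,"spin": 0.193,"grip": 0.3},
    {"dx": -0.68,"dy": 0.98,"dz": 0,"spin": 0.193,"grip": 0.3},
  ],
)

```text
time: 2.05
ee_pos: [0.4409, -0.0364, 0.249]
tool_rot: [[1.0, -0.01, 0.001], [-0.01, -1.0, -0.002], [0.001, 0.002, -1.0]]
contact_force: [-0.1, -0.1, -0.4]
width: 0.0278
```

servo_tool(
  rows=[
    {"dx": -0.03,"dy": 1.0,"dz": 0,"spin": 0,"grip": 0.3},
    {"dx": -0.03,"dy": 1.0,"dz": 0,"spin": 0,"grip": 0.3},
    {"dx": -0.03,"dy": 1.0,"dz": 0,"spin": 0,"grip": 0.3},
  ],
)

```text
time: 2.35
ee_pos: [0.4349, -0.184, 0.2493]
tool_rot: [[1.0, -0.007, 0.002], [-0.007, -1.0, -0.002], [0.002, 0.002, -1.0]]
contact_force: [1.5, 1.0, 0.6]
width: 0.0278
```

servo_tool(
  rows=[
    {"dx": 0,"dy": 0.9,"dz": 0,"spin": 0,"grip": 0.3},
    {"dx": 0,"dy": 0.9,"dz": 0,"spin": 0,"grip": 0.3},
    {"dx": 0,"dy": 0.9,"dz": 0,"spin": 0,"grip": 0.3},
    {"dx": 0,"dy": 0.9,"dz": 0,"spin": 0,"grip": 0.3},
  ],
)

```text
time: 2.75
ee_pos: [0.4338, -0.3217, 0.2486]
tool_rot: [[1.0, -0.008, 0.0], [-0.008, -1.0, -0.001], [0.0, 0.001, -1.0]]
contact_force: [0.1, -0.2, 0.4]
width: 0.028
```

Run:
```python
from h import *
s=arm.observe(); im=viewer.camera('wrist'); cv2.imwrite("pics/w1.png",im); T=Tc('wrist',s); np.save("w1T.npy",T); print(s['ee_pos'],s['joint_positions'])
```

```text
[ 0.4338 -0.3217  0.2486] [-39.2409 -10.6793  96.7242  -0.0389  93.9188  51.2203]
```

View pics/w1.png

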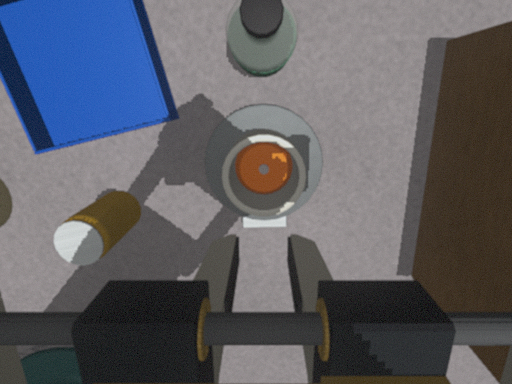

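Run:
```python
from h import *
im=cv2.imread("pics/w1.png"); T=np.load("w1T.npy"); h,s,v=cv2.split(hsv(im))
m=(h>3)&(h<18)&(s>150)&(v>80); m[:120]=0;m[220:]=0;m[:,:225]=0;m[:,310:]=0
c=contour(m); print("boss",circ(cast('wrist',c,.040,T)))
# hull of platter etc: fit using edges: cap, glue
g=cv2.cvtColor(im,cv2.COLOR_BGR2GRAY)
for y in (175,): print(g[y,200:330])
print(g[100:235,264])
m=(v<35); m[60:]=0; m[:,:235]=0; m[:,300:]=0
c=contour(m); print("cap",cast('wrist',c.mean(0),.18,T),c.mean(0))
m=(s<50)&(v>160); m[210:]=0 if 0 else m[210:]; mm=m.copy(); mm[:,:50]=0; mm[:,110:]=0; mm[:215]=0;mm[268:]=0
c=contour(mm); print("glue",circ(cast('wrist',c,.11,T)))
```

```text
boss (array([ 0.435 , -0.3225]), np.float64(0.031815924413315995), np.float64(0.002584627598742492))
[ 91  85  84  85  87  86  80  78  81  79  77  77  80  78  76  81  79  70
  74  72  77  82 105 114 120 115 118 119  96  82  74  75  72  77  72  75
  73  68  70  69  74  79  87  93  89  88  89  91  93  86  91  89  92  82
  82  90  88  88  91  89  87  86  90  90  90  92  89  85  91  84  87  93
  88  91  96  89  90  88  93  88  88  92  89  89 100 127 111  80  73  69
  73  77  78  79  83  79  76  70  83  99 114 117 121 116 116 105  83  85
 116 138 135 133 135 127 128 132 129 128 130 129 126 139 149 147 149 148
 144 140 141 139]
[141 140 140 124 111 133 144 147 146 149 145 146 151 143 142 145 147 145
 143 146 150 145 148 140 146 142 143 144 122  91  81  80  79  90 137 193
 217 218 217 217 207 163  98  73  81  88  96  93  95  91  94  95  89  92
  91  92  91  91  88  91  91  91  91  91  91 100 104 105 106 111 105 106
 107 104 101  90  88  90  89  89  92  90  86  94  90  87  87  89  93  87
  86  85  74  69  68  78  86  82  75  81  83  80  83  82  82  88  85  81
  82  87 113 124 118 119 115 116 119 125 121 138 178 206 213 213 210 215
 195 165 140 145 147 152 149 150 148]
cap [[ 0.5557 -0.3204  0.18  ]] [259.    36.25]
glue (array([ 0.3748, -0.1202]), np.float64(0.02051753591375517), np.float64(0.012175863083237974))
```

Run:
```python
from h import *
T=np.load("w1T.npy"); im=cv2.imread("pics/w1.png")
p=cast('wrist',[[264,176],[222,176],[306,176],[264,134],[264,218]],.082,T);print(p, (p[1]+p[2])/2,(p[3]+p[4])/2,p[2]-p[1],p[4]-p[3])
cv2.imwrite("pics/c4.png",cv2.resize(im[90:240,190:340],None,fx=4,fy=4,interpolation=cv2.INTER_CUBIC))
```

```text
[[ 0.4352 -0.3232  0.082 ]
 [ 0.4356 -0.2779  0.082 ]
 [ 0.4348 -0.3685  0.082 ]
 [ 0.48   -0.3236  0.082 ]
 [ 0.3867 -0.3229  0.082 ]] [ 0.4352 -0.3232  0.082 ] [ 0.4333 -0.3232  0.082 ] [-0.0008 -0.0906  0.    ] [-0.0933  0.0007  0.    ]
```

View pics/c4.png

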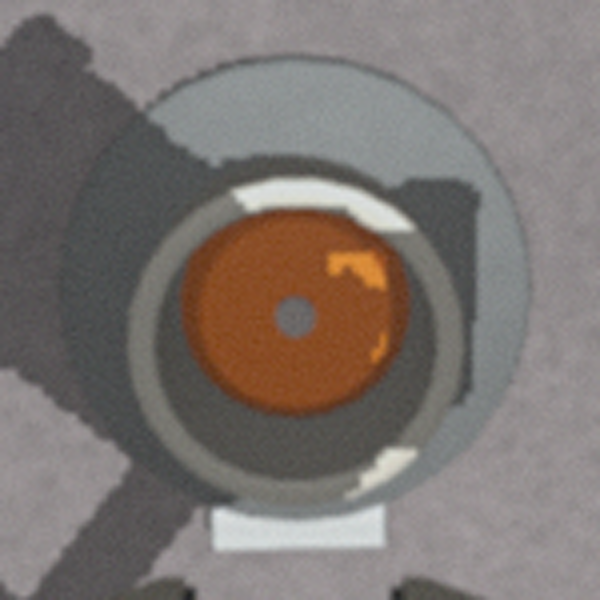

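servo_tool(
  rows=[
    {"dx": 0.01,"dy": 0.29,"dz": 0.3,"spin": 0,"grip": 0.3},
    {"dx": 0.01,"dy": 0.29,"dz": 0.6,"spin": 0,"grip": 0.3},
    {"dx": 0.01,"dy": 0.29,"dz": 0.8,"spin": 0,"grip": 0.3},
    {"dx": 0.01,"dy": 0.29,"dz": 0.9,"spin": -0.003,"grip": 0.3},
    {"dx": 0.01,"dy": 0.29,"dz": 0.9,"spin": -0.003,"grip": 0.3},
    {"dx": 0.01,"dy": 0.29,"dz": 0.9,"spin": -0.003,"grip": 0.3},
  ],
)

```text
time: 3.4
ee_pos: [0.4362, -0.3631, 0.1158]
tool_rot: [[1.0, 0.003, 0.002], [0.003, -1.0, -0.002], [0.002, 0.002, -1.0]]
contact_force: [-0.4, -0.5, 0.1]
width: 0.0276
```

Run:
```python
from h import *
s=arm.observe(); im=viewer.camera('wrist'); cv2.imwrite("pics/w2.png",im); T=Tc('wrist',s); print(s['ee_pos'])
print(proj('wrist',[[.435,-.323,.082],[.435,-.365,.082],[.435,-.323,.04]],T))
```

```text
[ 0.4362 -0.3631  0.1158]
[[203.692  226.5617]
 [265.3173 226.6648]
 [212.8574 206.2307]]
```

View pics/w2.png

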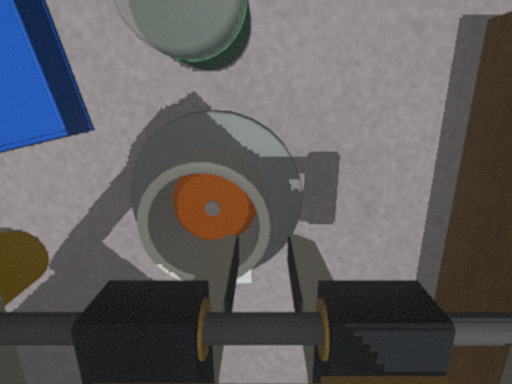

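servo_tool(
  rows=[
    {"dx": 0,"dy": 0,"dz": 0.2,"spin": 0,"grip": 0.3},
    {"dx": 0,"dy": 0,"dz": 0.33,"spin": 0,"grip": 0.3},
    {"dx": 0,"dy": 0,"dz": 0.42,"spin": 0,"grip": 0.3},
    {"dx": 0,"dy": 0,"dz": 0.45,"spin": 0,"grip": 0.3},
    {"dx": 0,"dy": 0,"dz": 0.45,"spin": 0,"grip": 0.3},
  ],
)

```text
time: 3.95
ee_pos: [0.4367, -0.3637, 0.0494]
tool_rot: [[1.0, 0.003, 0.003], [0.003, -1.0, -0.003], [0.003, 0.003, -1.0]]
contact_force: [-0.7, 1.0, 0.0]
width: 0.0282
```

servo_tool(
  rows=[
    {"dx": 0,"dy": 0,"dz": 0,"spin": 0,"grip": 0.05},
    {"dx": 0,"dy": 0,"dz": 0,"spin": 0,"grip": 0.0},
    {"dx": 0,"dy": 0,"dz": 0,"spin": 0,"grip": 0.0},
    {"dx": 0,"dy": 0,"dz": 0,"spin": 0,"grip": 0.0},
    {"dx": 0,"dy": 0,"dz": 0,"spin": 0,"grip": 0.0},
  ],
  newtons=15,
)

```text
time: 4.45
ee_pos: [0.4369, -0.364, 0.0502]
tool_rot: [[1.0, 0.003, 0.004], [0.003, -1.0, -0.004], [0.004, 0.004, -1.0]]
contact_force: [-1.5, 0.4, 5.8]
width: 0.008
```

servo_tool(
  rows=[
    {"dx": 0,"dy": 0,"dz": -0.05,"spin": 0,"grip": 0},
    {"dx": 0,"dy": 0,"dz": -0.15,"spin": 0,"grip": 0},
    {"dx": 0,"dy": 0,"dz": -0.3,"spin": 0,"grip": 0},
    {"dx": 0,"dy": 0,"dz": -0.5,"spin": 0,"grip": 0},
    {"dx": 0,"dy": 0,"dz": -0.7,"spin": 0,"grip": 0},
    {"dx": 0,"dy": 0,"dz": -0.85,"spin": 0,"grip": 0},
    {"dx": 0,"dy": 0,"dz": -0.9,"spin": 0,"grip": 0},
  ],
)

```text
time: 5.15
ee_pos: [0.4371, -0.364, 0.1891]
tool_rot: [[1.0, 0.003, 0.007], [0.003, -1.0, -0.006], [0.007, 0.006, -1.0]]
contact_force: [-0.0, 0.4, -0.6]
width: 0.0074
```

Run:
```python
from h import *
s=arm.observe(); im=viewer.camera('wrist'); cv2.imwrite("pics/w3.png",im); T=Tc('wrist',s); np.save("w3T.npy",T);print(s['ee_pos'],s['width'])
```

```text
[ 0.4371 -0.364   0.1891] 0.00741211199274662
```

View pics/w3.png

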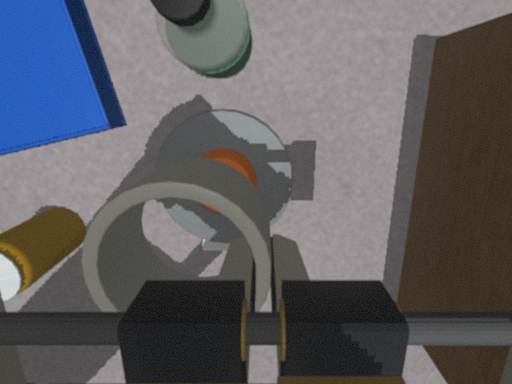

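servo_tool(
  rows=[
    {"dx": 0.05,"dy": -0.25,"dz": 0,"spin": 0,"grip": 0},
    {"dx": 0.1,"dy": -0.5,"dz": 0,"spin": 0,"grip": 0},
    {"dx": 0.15,"dy": -0.7,"dz": 0,"spin": 0,"grip": 0},
    {"dx": 0.2,"dy": -0.9,"dz": 0,"spin": 0,"grip": 0},
  ],
)

```text
time: 5.6
ee_pos: [0.4664, -0.2274, 0.187]
tool_rot: [[1.0, 0.003, 0.006], [0.003, -1.0, -0.005], [0.006, 0.005, -1.0]]
contact_force: [0.4, 0.0, -0.2]
width: 0.0076
```

servo_tool(
  rows=[
    {"dx": 0.2,"dy": -0.2,"dz": 0,"spin": 0,"grip": 0},
    {"dx": 0.4,"dy": -0.35,"dz": 0.1,"spin": 0,"grip": 0},
    {"dx": 0.55,"dy": -0.5,"dz": 0.2,"spin": 0,"grip": 0},
    {"dx": 0.61,"dy": -0.5,"dz": 0.3,"spin": 0,"grip": 0},
    {"dx": 0.61,"dy": -0.5,"dz": 0.4,"spin": 0,"grip": 0},
  ],
)

```text
time: 6.1
ee_pos: [0.5583, -0.152, 0.1252]
tool_rot: [[1.0, 0.004, 0.004], [0.004, -1.0, -0.005], [0.004, 0.005, -1.0]]
contact_force: [-0.2, -0.5, -0.4]
width: 0.0072
```

Run:
```python
from h import *
s=arm.observe(); im=viewer.camera('wrist'); cv2.imwrite("pics/w4.png",im); T=Tc('wrist',s); np.save("w4T.npy",T);print(s['ee_pos'],s['width'])
cv2.imwrite("pics/t4.png",viewer.camera('top'))
```

```text
[ 0.5583 -0.152   0.1252] 0.007242179066821812
```

View pics/w4.png

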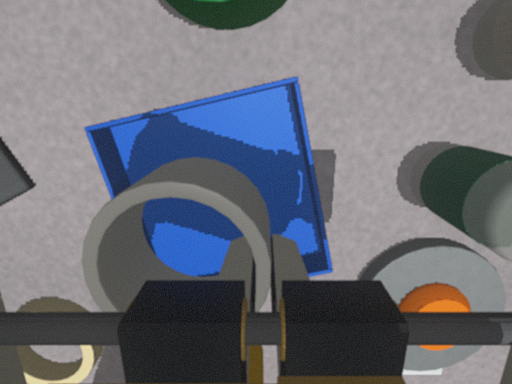

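View pics/t4.png

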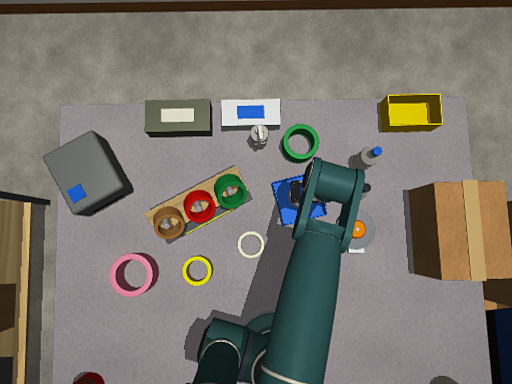

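Run:
```python
from h import *
T=np.load("w4T.npy")
p=cast('wrist',[[86,127],[298,78],[331,270]],.04,T);print(p,(p[0]+p[2])/2,np.linalg.norm(p[1]-p[0]),np.linalg.norm(p[2]-p[1]))
t=cv2.imread("pics/t4.png");h,s,v=cv2.split(hsv(t)); m=(h>3)&(h<18)&(s>150)&(v>80); m[:215]=0;m[245:]=0;m[:,:340]=0;m[:,375:]=0
c=contour(m); print(circ(cast('top',c,.04)), cast('top',c,.03).min(0),cast('top',c,.03).max(0))
```

```text
[[ 0.6189 -0.0151  0.04  ]
 [ 0.6553 -0.1784  0.04  ]
 [ 0.4938 -0.2139  0.04  ]] [ 0.5563 -0.1145  0.04  ] 0.167296127616938 0.16536186830388103
(array([ 0.4342, -0.3272]), np.float64(0.025471370054802777), np.float64(0.02065695079035633)) [ 0.4049 -0.357   0.03  ] [ 0.4685 -0.306   0.03  ]
```

servo_tool(
  rows=[
    {"dx": 0,"dy": 0,"dz": 0.2,"spin": 0,"grip": 0},
    {"dx": 0,"dy": 0,"dz": 0.35,"spin": 0,"grip": 0},
    {"dx": 0,"dy": 0,"dz": 0.48,"spin": 0,"grip": 0},
    {"dx": 0,"dy": 0,"dz": 0.55,"spin": 0,"grip": 0},
    {"dx": 0,"dy": 0,"dz": 0.59,"spin": 0,"grip": 0},
    {"dx": 0,"dy": 0,"dz": 0.6,"spin": 0,"grip": 0},
  ],
)

```text
time: 6.8
ee_pos: [0.5565, -0.1534, 0.0343]
tool_rot: [[1.0, 0.002, 0.002], [0.002, -1.0, -0.004], [0.002, 0.004, -1.0]]
contact_force: [-0.8, -0.3, -0.3]
width: 0.0074
```

servo_tool(
  rows=[
    {"dx": 0,"dy": 0,"dz": 0.02,"spin": 0,"grip": 0},
    {"dx": 0,"dy": 0,"dz": 0.03,"spin": 0,"grip": 0},
  ],
)

```text
time: 7.0
ee_pos: [0.5572, -0.1539, 0.0319]
tool_rot: [[1.0, 0.002, 0.004], [0.002, -1.0, -0.005], [0.004, 0.005, -1.0]]
contact_force: [-7.7, 1.1, 22.6]
width: 0.0076
```

servo_tool(
  rows=[
    {"dx": 0,"dy": 0,"dz": 0,"spin": 0,"grip": 0.1},
    {"dx": 0,"dy": 0,"dz": 0,"spin": 0,"grip": 0.25},
    {"dx": 0,"dy": 0,"dz": 0,"spin": 0,"grip": 0.25},
    {"dx": 0,"dy": 0,"dz": 0,"spin": 0,"grip": 0.25},
  ],
)

```text
time: 7.4
ee_pos: [0.5572, -0.1539, 0.032]
tool_rot: [[1.0, 0.002, 0.004], [0.002, -1.0, -0.005], [0.004, 0.005, -1.0]]
contact_force: [1.1, 0.1, -0.3]
width: 0.0226
```

servo_tool(
  rows=[
    {"dx": 0,"dy": 0,"dz": -0.1,"spin": 0,"grip": 0.25},
    {"dx": 0,"dy": 0,"dz": -0.3,"spin": 0,"grip": 0.25},
    {"dx": 0,"dy": 0,"dz": -0.6,"spin": 0,"grip": 0.25},
    {"dx": 0,"dy": 0,"dz": -0.9,"spin": 0,"grip": 0.25},
    {"dx": 0,"dy": 0,"dz": -1.0,"spin": 0,"grip": 0.25},
  ],
)

```text
time: 7.9
ee_pos: [0.5578, -0.1534, 0.1884]
tool_rot: [[1.0, 0.002, 0.01], [0.002, -1.0, -0.007], [0.01, 0.007, -1.0]]
contact_force: [-0.1, -0.1, -0.0]
width: 0.0236
```

Run:
```python
from h import *
s=arm.observe(); im=viewer.camera('wrist'); cv2.imwrite("pics/w5.png",im); T=Tc('wrist',s); np.save("w5T.npy",T);print(s['ee_pos'],s['width'])
```

```text
[ 0.5578 -0.1534  0.1884] 0.023627615826284525
```

View pics/w5.png

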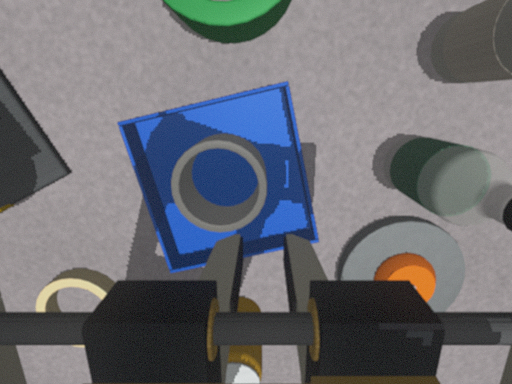

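Run:
```python
from h import *
T=np.load("w5T.npy"); im=cv2.imread("pics/w5.png"); h,s,v=cv2.split(hsv(im))
m=(s<60)&(v>70); m[:130]=0;m[238:]=0;m[:,:165]=0;m[:,272:]=0
k=blobs(m,300); print([(a[1],a[2]) for a in k[0]])
i=max(k[0],key=lambda a:a[1][4])[0]
print(circ(cast('wrist',contour(k[1]==i),.064,T)))
print(cast('wrist',[[119,123],[287,83],[318,240],[171,270]],.04,T).mean(0))
# boss
m=(h>3)&(h<18)&(s>150)&(v>80); m[:240]=0;m[:,:350]=0
c=contour(m);print("boss",circ(cast('wrist',c[c[:,1]<285],.040,T)))
# pre-grasp delta for green
```

```text
[(array([ 171,  134,   96,   98, 4341], dtype=int32), array([217.4909, 187.0253]))]
(array([ 0.5622, -0.1137]), np.float64(0.046239892688787365), np.float64(0.003067921096285932))
[ 0.556  -0.1149  0.04  ]
boss (array([ 0.4539, -0.3155]), np.float64(0.026067223683939593), np.float64(0.016241890152369348))
```

```bash
cat >> h.py <<'E'
def delta(P,az,s=None):
    s=s or arm.observe(); R=s['tool_rot']; d=(np.array(P)-s['ee_pos'])@R
    a0=np.degrees(np.arctan2(R[1,0],R[0,0])); da=(az-a0+180)%360-180
    print("norm",d/.15,"spin",-da/180,"dist",np.linalg.norm(d))
def rackpt(s,u,y,foot=(.6171,.1585,.13),yaw=27.17):
    c,q=np.cos(np.radians(yaw)),np.sin(np.radians(yaw)); X=np.array([c,q,0]);Y=np.array([-q,c,0]);Z=np.array([0,0,1.])
    return np.array(foot)+s*(-.6428*X+.766*Z)+(u-.027)*(.766*X+.6428*Z)+y*Y
E
python3 - <<'E'
from h import *
g=rackpt(.057,.0032,-.0435); print(g, g-[0,0,.0188])
delta([g[0],g[1],.25],27.17)
E
```

```text
[0.5881 0.0947 0.1584] [0.5881 0.0947 0.1396]
norm [ 0.2088 -1.6513 -0.4191] spin -0.15025140535077477 dist 0.2574671244307006
```

servo_tool(
  rows=[
    {"dx": 0.1,"dy": -0.3,"dz": -0.3,"spin": 0,"grip": 0.26},
    {"dx": 0.1,"dy": -0.6,"dz": -0.42,"spin": 0,"grip": 0.26},
    {"dx": 0.15,"dy": -0.9,"dz": -0.42,"spin": 0,"grip": 0.26},
    {"dx": 0.2,"dy": -1.0,"dz": -0.42,"spin": 0,"grip": 0.26},
  ],
)

```text
time: 8.35
ee_pos: [0.587, -0.0001, 0.252]
tool_rot: [[1.0, 0.003, 0.012], [0.003, -1.0, -0.007], [0.012, 0.007, -1.0]]
contact_force: [0.2, -0.1, -0.1]
width: 0.0243
```

servo_tool(
  rows=[
    {"dx": 0,"dy": -0.3,"dz": 0,"spin": -0.15,"grip": 0.26},
    {"dx": 0,"dy": -0.6,"dz": 0,"spin": -0.15,"grip": 0.26},
    {"dx": 0,"dy": -0.65,"dz": 0,"spin": -0.15,"grip": 0.26},
    {"dx": 0,"dy": -0.65,"dz": 0,"spin": -0.15,"grip": 0.26},
  ],
)

```text
time: 8.75
ee_pos: [0.5863, 0.0989, 0.2506]
tool_rot: [[0.887, 0.462, 0.011], [0.462, -0.887, -0.007], [0.006, 0.011, -1.0]]
contact_force: [0.4, -0.5, -0.7]
width: 0.0242
```

Run:
```python
from h import *
s=arm.observe(); im=viewer.camera('wrist'); cv2.imwrite("pics/w6.png",im); T=Tc('wrist',s); np.save("w6T.npy",T);print(s['ee_pos'],s['width'])
g=rackpt(.057,.0032,-.0435); delta([g[0],g[1],g[2]-.0188],27.17)
print("tip",proj('wrist',[rackpt(.085,.027,0)],T),"mouth",proj('wrist',[rackpt(.064,.0,0)]+[rackpt(.064,.052*np.cos(q),.052*np.sin(q)) for q in np.radians([0,90,180,270])]+[rackpt(.064,.038*np.cos(q),.038*np.sin(q)) for q in np.radians([0,90,180,270])],T))
```

```text
[0.5863 0.0989 0.2506] 0.02423657313351289
norm [-0.0038  0.0149  0.7411] spin 0.0005707066448051831 dist 0.1111955084541945
tip [[209.8248 214.0463]] mouth [[216.0295 208.2535]
 [207.8268 171.1174]
 [154.7356 208.1615]
 [221.9485 235.0502]
 [277.0338 208.345 ]
 [210.3312 182.4555]
 [171.2664 208.1863]
 [220.5233 228.5982]
 [260.6379 208.3204]]
```

View pics/w6.png

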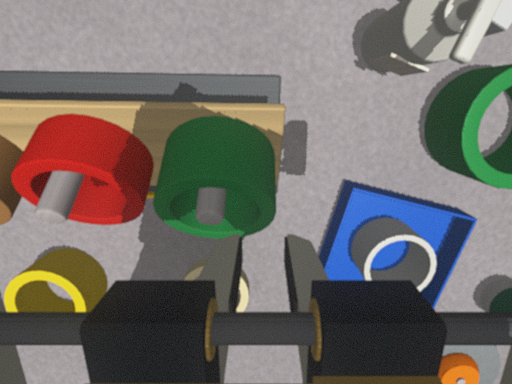

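servo_tool(
  rows=[
    {"dx": 0,"dy": 0.015,"dz": 0.2,"spin": 0,"grip": 0.26},
    {"dx": 0,"dy": 0.015,"dz": 0.35,"spin": 0,"grip": 0.26},
    {"dx": 0,"dy": 0.015,"dz": 0.4,"spin": 0,"grip": 0.26},
    {"dx": 0,"dy": 0.015,"dz": 0.45,"spin": 0,"grip": 0.26},
    {"dx": 0,"dy": 0.015,"dz": 0.45,"spin": 0,"grip": 0.26},
  ],
)

```text
time: 9.3
ee_pos: [0.5882, 0.0947, 0.1831]
tool_rot: [[0.89, 0.456, 0.011], [0.456, -0.89, -0.007], [0.006, 0.011, -1.0]]
contact_force: [-1.2, -0.2, -0.0]
width: 0.0242
```

Run:
```python
from h import *
s=arm.observe(); im=viewer.camera('wrist'); cv2.imwrite("pics/w7.png",im); T=Tc('wrist',s); np.save("w7T.npy",T);print(s['ee_pos'],s['width'])
g=rackpt(.057,.0032,-.0435); delta([g[0],g[1],g[2]-.0188],27.17)
```

```text
[0.5882 0.0947 0.1831] 0.024223198188218463
norm [-0.0038 -0.0031  0.2952] spin 7.886537770739703e-05 dist 0.04428673052148731
```

View pics/w7.png

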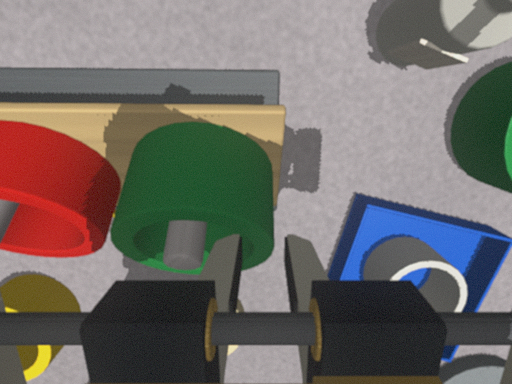

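servo_tool(
  rows=[
    {"dx": 0,"dy": 0,"dz": 0.1,"spin": 0,"grip": 0.26},
    {"dx": 0,"dy": 0,"dz": 0.18,"spin": 0,"grip": 0.26},
    {"dx": 0,"dy": 0,"dz": 0.25,"spin": 0,"grip": 0.26},
    {"dx": 0,"dy": 0,"dz": 0.29,"spin": 0,"grip": 0.26},
    {"dx": 0,"dy": 0,"dz": 0.295,"spin": 0,"grip": 0.26},
  ],
)

```text
time: 9.85
ee_pos: [0.5886, 0.0946, 0.1387]
tool_rot: [[0.89, 0.457, 0.01], [0.457, -0.89, -0.007], [0.006, 0.011, -1.0]]
contact_force: [-1.6, 1.2, -0.2]
width: 0.0241
```

servo_tool(
  rows=[
    {"dx": 0,"dy": 0,"dz": 0,"spin": 0,"grip": 0.2},
    {"dx": 0,"dy": 0,"dz": 0,"spin": 0,"grip": 0.0},
    {"dx": 0,"dy": 0,"dz": 0,"spin": 0,"grip": 0.0},
    {"dx": 0,"dy": 0,"dz": 0,"spin": 0,"grip": 0.0},
    {"dx": 0,"dy": 0,"dz": 0,"spin": 0,"grip": 0.0},
  ],
  newtons=30,
)

```text
time: 10.35
ee_pos: [0.5885, 0.0945, 0.1389]
tool_rot: [[0.89, 0.457, 0.01], [0.457, -0.89, -0.007], [0.006, 0.011, -1.0]]
contact_force: [-4.5, -1.4, 2.4]
width: 0.0163
```

Run:
```python
from h import *
s=arm.observe(); im=viewer.camera('wrist'); cv2.imwrite("pics/w8.png",im); cv2.imwrite("pics/s8.png",cv2.resize(viewer.camera('scene')[150:300,180:380],None,fx=3.5,fy=3.5)); print(s['ee_pos'],s['width'],s['contact_force'],s['moment'])
```

```text
[0.5885 0.0945 0.1389] 0.016342773501842725 [-4.5347 -1.3554  2.3608] [-0.0695  0.9159  0.1174]
```

View pics/w8.png

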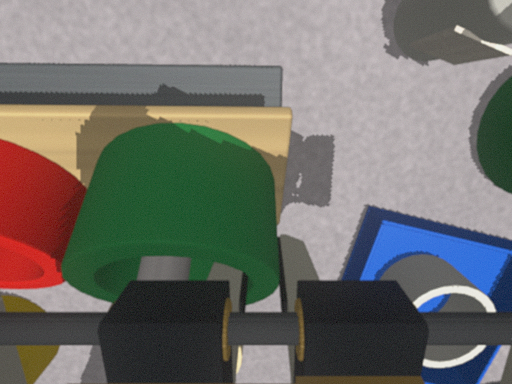

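View pics/s8.png

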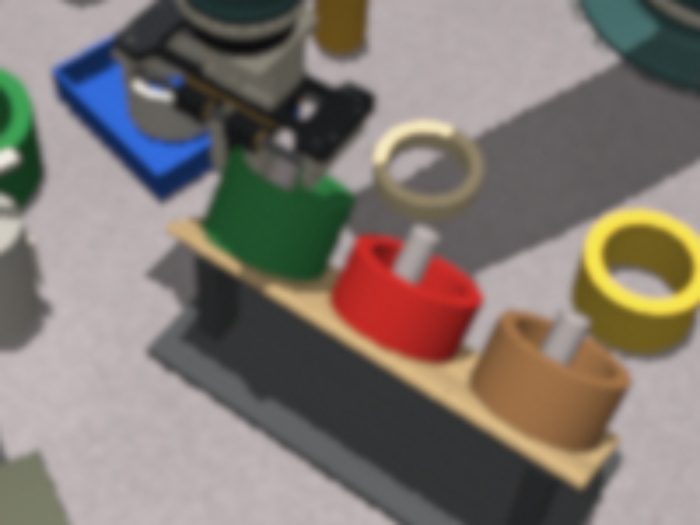

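servo_tool(
  rows=[
    {"dx": 0,"dy": 0,"dz": -0.067,"spin": 0,"grip": 0},
    {"dx": -0.015,"dy": 0,"dz": -0.16,"spin": 0,"grip": 0},
    {"dx": -0.07,"dy": 0,"dz": -0.29,"spin": 0,"grip": 0},
    {"dx": -0.07,"dy": 0,"dz": -0.29,"spin": 0,"grip": 0},
  ],
)

```text
time: 10.85
ee_pos: [0.5795, 0.0899, 0.1862]
tool_rot: [[0.89, 0.456, 0.015], [0.457, -0.89, -0.007], [0.01, 0.013, -1.0]]
contact_force: [0.5, -0.1, -2.2]
width: 0.0158
```

Run:
```python
from h import *
s=arm.observe(); im=viewer.camera('wrist'); cv2.imwrite("pics/w9.png",im); cv2.imwrite("pics/s9.png",cv2.resize(viewer.camera('scene')[150:300,180:380],None,fx=3.5,fy=3.5)); print(s['ee_pos'],s['width'],s['contact_force'],s['moment'])
```

```text
[0.5795 0.0899 0.1862] 0.015784619003275005 [ 0.5487 -0.1243 -2.2112] [-0.1643  0.1274 -0.0188]
```

View pics/w9.png

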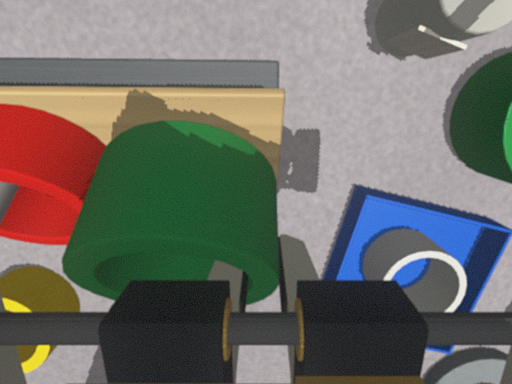

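View pics/s9.png

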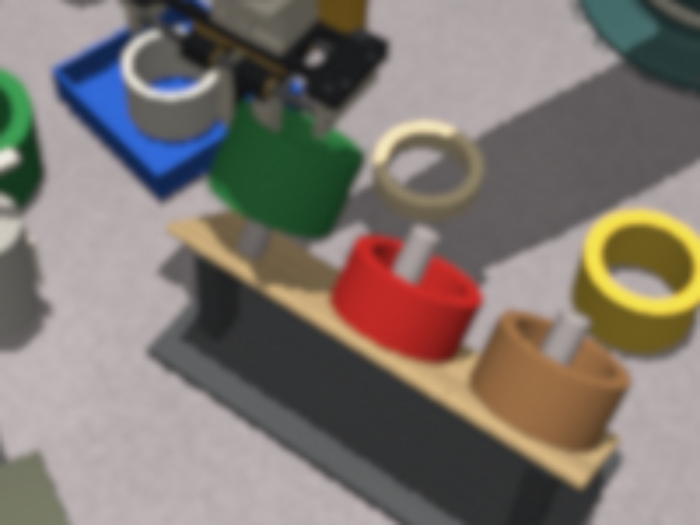

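servo_tool(
  rows=[
    {"dx": -0.09,"dy": 0,"dz": -0.11,"spin": 0,"grip": 0},
    {"dx": -0.18,"dy": 0,"dz": -0.22,"spin": 0,"grip": 0},
    {"dx": -0.27,"dy": 0,"dz": -0.32,"spin": 0,"grip": 0},
    {"dx": -0.33,"dy": 0,"dz": -0.4,"spin": 0,"grip": 0},
    {"dx": -0.36,"dy": 0,"dz": -0.43,"spin": 0,"grip": 0},
    {"dx": -0.36,"dy": 0,"dz": -0.43,"spin": 0,"grip": 0},
  ],
)

```text
time: 11.55
ee_pos: [0.5303, 0.0658, 0.2473]
tool_rot: [[0.89, 0.456, 0.013], [0.456, -0.89, -0.007], [0.008, 0.012, -1.0]]
contact_force: [-0.2, -1.1, -2.6]
width: 0.016
```

Run:
```python
from h import *
s=arm.observe(); im=viewer.camera('wrist'); cv2.imwrite("pics/w10.png",im); cv2.imwrite("pics/s10.png",cv2.resize(viewer.camera('scene')[120:290,180:380],None,fx=3.5,fy=3.5)); print(s['ee_pos'],s['width'],s['contact_force'],s['moment'],s['joint_positions'])
```

```text
[0.5303 0.0658 0.2473] 0.01600476881051625 [-0.1705 -1.1374 -2.6372] [-0.1273  0.1371 -0.0152] [  4.5992 -11.8331  97.8298  -0.4685  93.3134  67.4132]
```

View pics/s10.png

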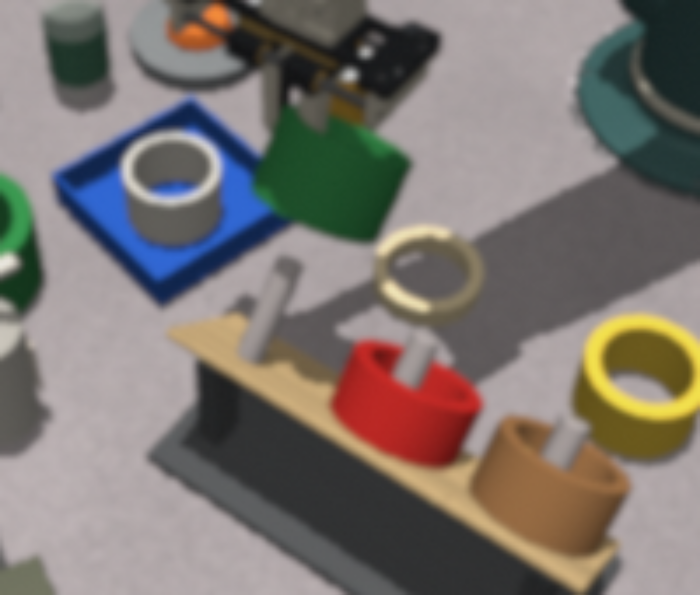

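View pics/w10.png

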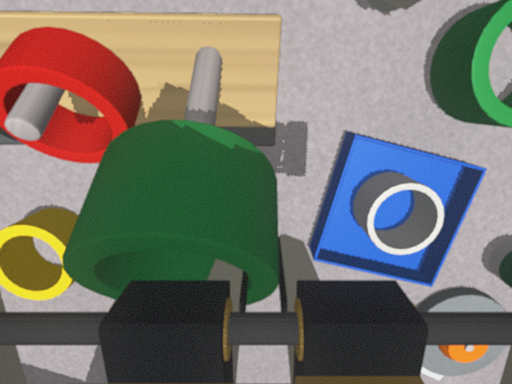

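Run:
```python
from h import *
print(cast('top',[[252.5,199],[167.5,243.3]],0))
t=cv2.imread("pics/top0.png"); h,s,v=cv2.split(hsv(t))
m=(h>22)&(h<33)&(s>150); m[:250]=0
print("yellow",circ(cast('top',contour(m),.06)))
print("masking",cast('top',[[251,244.3]],.025))
```

```text
[[0.5611 0.0603 0.    ]
 [0.4024 0.3843 0.    ]]
yellow (array([0.305 , 0.2666]), np.float64(0.05067627293799418), np.float64(0.0046395400659565295))
masking [[0.3899 0.0707 0.025 ]]
```

Run:
```python
from h import *
delta([.42,.155,.2],27.2)
```

```text
norm [-0.3856 -0.8677  0.2957] spin -0.000196704514376241 dist 0.14917862260169665
```

servo_tool(
  rows=[
    {"dx": -0.25,"dy": -0.1,"dz": 0,"spin": 0,"grip": 0},
    {"dx": -0.38,"dy": -0.3,"dz": 0,"spin": 0,"grip": 0},
    {"dx": -0.386,"dy": -0.55,"dz": 0.1,"spin": 0,"grip": 0},
    {"dx": -0.386,"dy": -0.78,"dz": 0.2,"spin": 0,"grip": 0},
    {"dx": -0.386,"dy": -0.867,"dz": 0.35,"spin": 0,"grip": 0},
    {"dx": -0.386,"dy": -0.867,"dz": 0.55,"spin": 0,"grip": 0},
  ],
)

```text
time: 12.25
ee_pos: [0.42, 0.1564, 0.1612]
tool_rot: [[0.889, 0.459, 0.012], [0.459, -0.889, -0.007], [0.008, 0.011, -1.0]]
contact_force: [0.9, 0.8, -2.0]
width: 0.0154
```

servo_tool(
  rows=[
    {"dx": 0,"dy": 0,"dz": 0.2,"spin": 0,"grip": 0},
    {"dx": 0,"dy": 0,"dz": 0.4,"spin": 0,"grip": 0},
    {"dx": 0,"dy": 0,"dz": 0.55,"spin": 0,"grip": 0},
    {"dx": 0,"dy": 0,"dz": 0.58,"spin": 0,"grip": 0},
  ],
)

```text
time: 12.65
ee_pos: [0.4196, 0.1555, 0.0708]
tool_rot: [[0.888, 0.459, 0.007], [0.459, -0.888, -0.008], [0.003, 0.01, -1.0]]
contact_force: [-0.3, -0.8, -0.6]
width: 0.0152
```

Run:
```python
from h import *
s=arm.observe(); im=viewer.camera('wrist'); cv2.imwrite("pics/w11.png",im); cv2.imwrite("pics/s11.png",cv2.resize(viewer.camera('scene')[150:320,220:420],None,fx=3.5,fy=3.5)); print(s['time'],s['ee_pos'],s['width'],s['contact_force'],s['moment'])
```

```text
12.65 [0.4196 0.1555 0.0708] 0.015179694069122996 [-0.2506 -0.7539 -0.5952] [-0.1873  0.1263  0.0011]
```

View pics/s11.png

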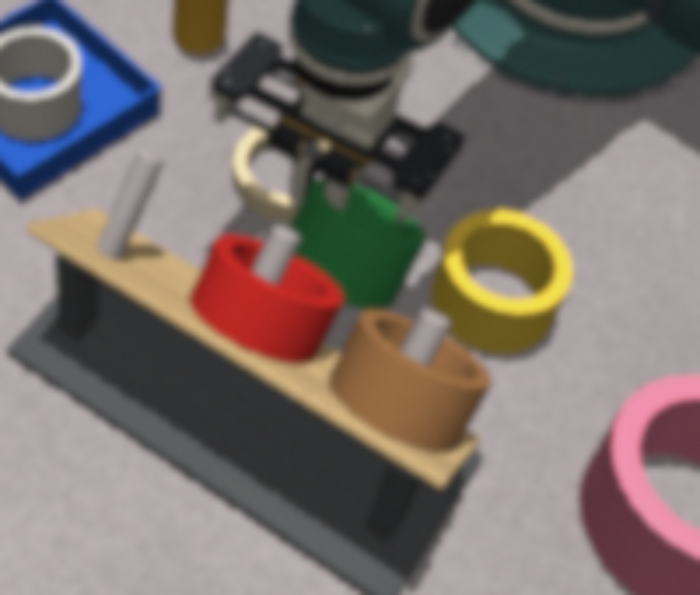

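View pics/w11.png

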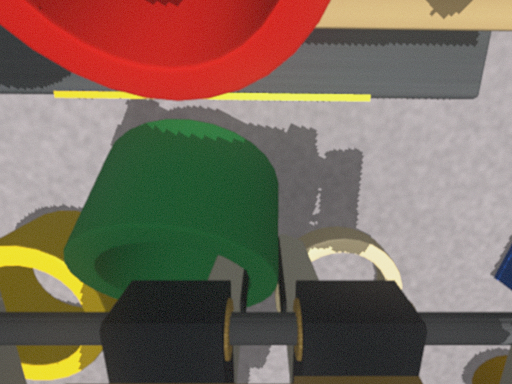

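servo_tool(
  rows=[
    {"dx": 0,"dy": 0,"dz": 0,"spin": 0,"grip": 0},
    {"dx": 0,"dy": 0,"dz": 0,"spin": 0,"grip": 0},
    {"dx": 0,"dy": 0,"dz": 0,"spin": 0,"grip": 0},
  ],
  newtons=14,
)

```text
time: 13.05
ee_pos: [0.4212, 0.1559, 0.0745]
tool_rot: [[0.889, 0.459, 0.012], [0.459, -0.889, -0.007], [0.007, 0.011, -1.0]]
contact_force: [-0.4, 0.1, -1.9]
width: 0.0159
```

servo_tool(
  rows=[
    {"dx": 0,"dy": 0,"dz": 0,"spin": 0,"grip": 0},
    {"dx": 0,"dy": 0,"dz": 0,"spin": 0,"grip": 0},
    {"dx": 0,"dy": 0,"dz": 0,"spin": 0,"grip": 0},
  ],
  newtons=8,
)

```text
time: 13.35
ee_pos: [0.4212, 0.1559, 0.0747]
tool_rot: [[0.889, 0.459, 0.012], [0.459, -0.889, -0.007], [0.007, 0.011, -1.0]]
contact_force: [-0.5, 0.2, -3.0]
width: 0.0158
```

Run:
```python
from h import *
s=arm.observe(); im=viewer.camera('wrist'); cv2.imwrite("pics/w12.png",im); print(s['time'],s['ee_pos'],s['width'],s['contact_force'],s['moment'])
```

```text
13.35 [0.4212 0.1559 0.0747] 0.015808364186804178 [-0.5399  0.2249 -3.0171] [-0.1285  0.0889  0.0001]
```

View pics/w12.png

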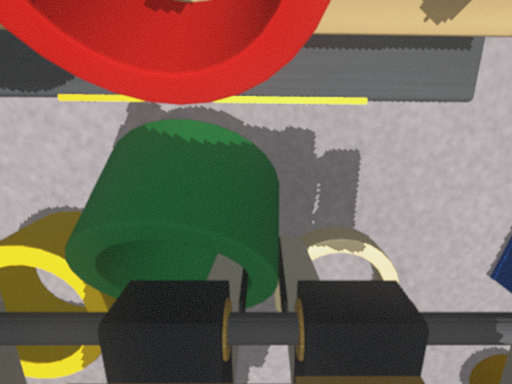

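servo_tool(
  rows=[
    {"dx": -0.15,"dy": 0,"dz": 0,"spin": 0,"grip": 0},
    {"dx": -0.28,"dy": 0,"dz": 0.02,"spin": 0,"grip": 0},
    {"dx": -0.28,"dy": 0,"dz": 0.04,"spin": 0,"grip": 0},
    {"dx": -0.28,"dy": 0,"dz": 0.05,"spin": 0,"grip": 0},
  ],
  newtons=10,
)

```text
time: 13.8
ee_pos: [0.3841, 0.1366, 0.0668]
tool_rot: [[0.889, 0.459, 0.012], [0.459, -0.889, -0.006], [0.008, 0.011, -1.0]]
contact_force: [0.3, 0.4, -2.0]
width: 0.0156
```

servo_tool(
  rows=[
    {"dx": 0,"dy": 0,"dz": 0.02,"spin": 0,"grip": 0},
    {"dx": 0,"dy": 0,"dz": 0.03,"spin": 0,"grip": 0},
  ],
)

```text
time: 14.0
ee_pos: [0.3845, 0.1368, 0.062]
tool_rot: [[0.889, 0.459, 0.012], [0.459, -0.889, -0.006], [0.008, 0.011, -1.0]]
contact_force: [0.7, -0.5, -2.7]
width: 0.0155
```

servo_tool(
  rows=[
    {"dx": 0,"dy": 0,"dz": 0.02,"spin": 0,"grip": 0},
    {"dx": 0,"dy": 0,"dz": 0.03,"spin": 0,"grip": 0},
  ],
)

```text
time: 14.2
ee_pos: [0.3846, 0.1368, 0.057]
tool_rot: [[0.889, 0.459, 0.011], [0.459, -0.889, -0.007], [0.007, 0.011, -1.0]]
contact_force: [-0.2, -0.4, -2.3]
width: 0.0157
```

servo_tool(
  rows=[
    {"dx": 0,"dy": 0,"dz": 0.02,"spin": 0,"grip": 0},
  ],
)

```text
time: 14.3
ee_pos: [0.3847, 0.1368, 0.0539]
tool_rot: [[0.889, 0.459, 0.012], [0.459, -0.889, -0.007], [0.007, 0.011, -1.0]]
contact_force: [0.4, -0.6, -0.8]
width: 0.0156
```

servo_tool(
  rows=[
    {"dx": 0,"dy": 0,"dz": 0.02,"spin": 0,"grip": 0},
  ],
)

```text
time: 14.4
ee_pos: [0.3862, 0.1368, 0.0519]
tool_rot: [[0.888, 0.459, 0.015], [0.459, -0.889, -0.007], [0.01, 0.013, -1.0]]
contact_force: [7.7, -5.4, 13.7]
width: 0.0153
```

servo_tool(
  rows=[
    {"dx": 0.03,"dy": 0,"dz": 0.0,"spin": 0,"grip": 0},
    {"dx": 0.065,"dy": 0,"dz": 0.005,"spin": 0,"grip": 0},
    {"dx": 0.1,"dy": 0,"dz": 0.015,"spin": 0,"grip": 0},
  ],
)

```text
time: 14.7
ee_pos: [0.3998, 0.1439, 0.0496]
tool_rot: [[0.889, 0.459, 0.015], [0.459, -0.889, -0.007], [0.01, 0.013, -1.0]]
contact_force: [-0.3, -0.2, -2.6]
width: 0.0149
```

Run:
```python
from h import *
s=arm.observe(); im=viewer.camera('wrist'); cv2.imwrite("pics/w13.png",im); print(s['time'],s['ee_pos'],s['width'],s['contact_force'],s['moment'])
```

```text
14.7 [0.3998 0.1439 0.0496] 0.01485060754753737 [-0.3423 -0.1938 -2.6173] [-0.1572  0.2325  0.0333]
```

View pics/w13.png

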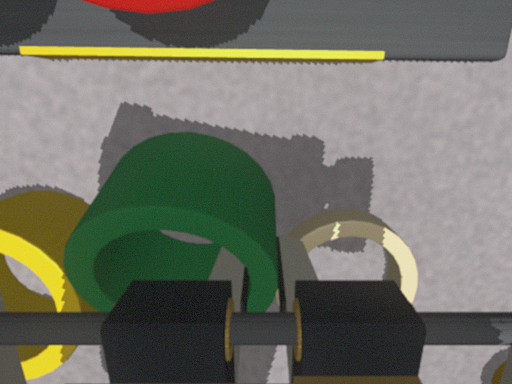

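servo_tool(
  rows=[
    {"dx": 0.0,"dy": 0,"dz": 0.02,"spin": 0,"grip": 0},
  ],
)

```text
time: 14.85
ee_pos: [0.4014, 0.1442, 0.047]
tool_rot: [[0.888, 0.459, 0.017], [0.459, -0.888, -0.007], [0.012, 0.014, -1.0]]
contact_force: [7.6, -2.1, 9.9]
width: 0.0147
```

servo_tool(
  rows=[
    {"dx": 0.0,"dy": 0,"dz": 0.02,"spin": 0,"grip": 0},
  ],
)

```text
time: 14.95
ee_pos: [0.403, 0.1445, 0.0451]
tool_rot: [[0.888, 0.459, 0.02], [0.459, -0.888, -0.006], [0.015, 0.015, -1.0]]
contact_force: [7.4, -0.9, 10.9]
width: 0.0143
```

servo_tool(
  rows=[
    {"dx": 0.03,"dy": 0,"dz": 0.01,"spin": 0,"grip": 0},
    {"dx": 0.06,"dy": 0,"dz": 0.025,"spin": 0,"grip": 0},
    {"dx": 0.08,"dy": 0,"dz": 0.035,"spin": 0,"grip": 0},
  ],
)

```text
time: 15.25
ee_pos: [0.4138, 0.1502, 0.0397]
tool_rot: [[0.888, 0.459, 0.02], [0.459, -0.888, -0.006], [0.015, 0.014, -1.0]]
contact_force: [-1.3, 1.3, 0.1]
width: 0.0139
```

Run:
```python
from h import *
s=arm.observe(); im=viewer.camera('wrist'); cv2.imwrite("pics/w14.png",im); print(s['time'],s['ee_pos'],s['width'],s['contact_force'],s['moment'])
```

```text
15.25 [0.4138 0.1502 0.0397] 0.013939027143031262 [-1.2552  1.3244  0.0616] [ 0.2547  0.5519 -0.0929]
```

View pics/w14.png

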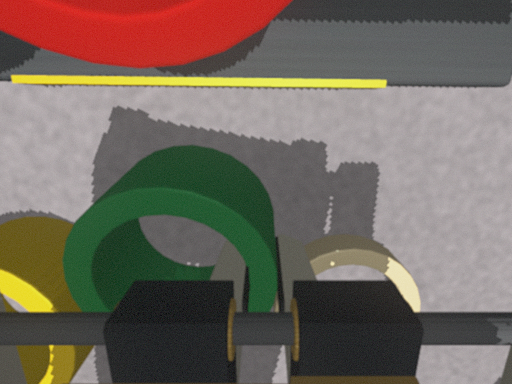

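servo_tool(
  rows=[
    {"dx": 0.02,"dy": 0,"dz": 0.02,"spin": 0,"grip": 0},
    {"dx": 0.02,"dy": 0,"dz": 0.03,"spin": 0,"grip": 0},
  ],
)

```text
time: 15.5
ee_pos: [0.4174, 0.1518, 0.0351]
tool_rot: [[0.888, 0.459, 0.021], [0.459, -0.888, -0.006], [0.016, 0.015, -1.0]]
contact_force: [4.6, 0.3, 4.3]
width: 0.0138
```

servo_tool(
  rows=[
    {"dx": 0.0,"dy": 0,"dz": 0.02,"spin": 0,"grip": 0},
  ],
)

```text
time: 15.6
ee_pos: [0.4181, 0.1518, 0.0324]
tool_rot: [[0.888, 0.459, 0.022], [0.459, -0.888, -0.006], [0.017, 0.015, -1.0]]
contact_force: [5.2, -0.4, 3.3]
width: 0.0138
```

servo_tool(
  rows=[
    {"dx": 0.01,"dy": 0,"dz": 0.02,"spin": 0,"grip": 0},
  ],
)

```text
time: 15.7
ee_pos: [0.4197, 0.1523, 0.0298]
tool_rot: [[0.888, 0.459, 0.023], [0.459, -0.888, -0.006], [0.017, 0.016, -1.0]]
contact_force: [-4.9, -3.3, 16.1]
width: 0.0142
```

servo_tool(
  rows=[
    {"dx": 0.0,"dy": 0,"dz": 0.015,"spin": 0,"grip": 0},
  ],
)

```text
time: 15.8
ee_pos: [0.4202, 0.1525, 0.0282]
tool_rot: [[0.888, 0.459, 0.024], [0.459, -0.889, -0.006], [0.018, 0.016, -1.0]]
contact_force: [-2.6, 1.1, 16.9]
width: 0.014
```

Run:
```python
from h import *
s=arm.observe(); im=viewer.camera('wrist'); cv2.imwrite("pics/w15.png",im); cv2.imwrite("pics/s15.png",cv2.resize(viewer.camera('scene')[150:320,220:420],None,fx=3.5,fy=3.5)); print(s['time'],s['ee_pos'],s['width'],s['contact_force'],s['moment'])
```

```text
15.8 [0.4202 0.1525 0.0282] 0.01400011198473856 [-2.6011  1.1253 16.9245] [ 0.4308  0.6317 -0.1212]
```

View pics/w15.png

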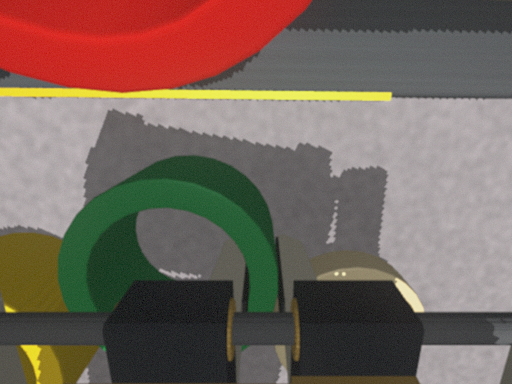

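View pics/s15.png

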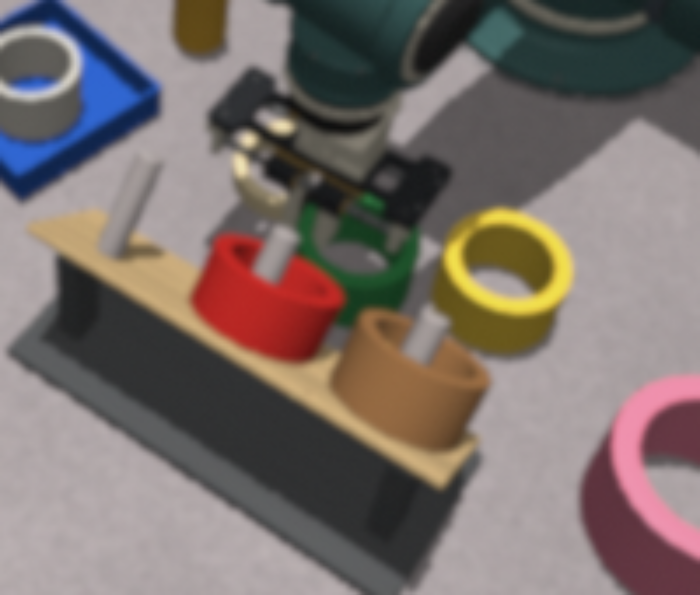

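servo_tool(
  rows=[
    {"dx": 0,"dy": 0,"dz": -0.02,"spin": 0,"grip": 0.24},
    {"dx": 0,"dy": 0,"dz": -0.04,"spin": 0,"grip": 0.24},
    {"dx": 0,"dy": 0,"dz": -0.05,"spin": 0,"grip": 0.24},
  ],
)

```text
time: 16.2
ee_pos: [0.4198, 0.1525, 0.0356]
tool_rot: [[0.888, 0.459, 0.023], [0.459, -0.888, -0.006], [0.018, 0.016, -1.0]]
contact_force: [-0.2, -0.4, -0.2]
width: 0.0222
```

Run:
```python
from h import *
s=arm.observe(); im=viewer.camera('wrist'); cv2.imwrite("pics/w16.png",im); np.save("w16T.npy",Tc('wrist',s)); print(s['time'],s['ee_pos'],s['width'],s['contact_force'],s['tool_rot'])
```

```text
16.2 [0.4198 0.1525 0.0356] 0.022216026142598835 [-0.1968 -0.421  -0.2483] [[ 0.8883  0.4587  0.0233]
 [ 0.4589 -0.8885 -0.0059]
 [ 0.018   0.0159 -0.9997]]
```

View pics/w16.png

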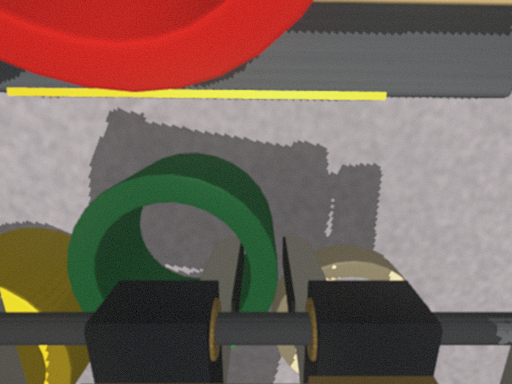

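Run:
```python
from h import *
im=cv2.imread("pics/w16.png"); T=np.load("w16T.npy"); h,s,v=cv2.split(hsv(im))
print(v[230,60:150]); print(h[230,60:150]); print(v[150:230,170])
cv2.imwrite("pics/c16.png",cv2.resize(im[140:300,50:300],None,fx=3,fy=3,interpolation=cv2.INTER_CUBIC))
```

```text
[106 114 130 147 164 174 174 179 181 181 181 178 148 115  98  95  97  97
  88  95  97  94  93  96  92  96  94  92  94  96  95  95  94  93  96  99
  90  97  93  94  93  91  88 101  90  89  75  65  61  60  66  64  55  64
  61  66  60  62  60  60  58  64  58  62  61  61  61  56  59  64  57  57
  56  61  64  63  62  58  58  58  73  90 100  99 103 102  94 101  96 102]
[  0 170   8 170 176 171 176 171   0   6 169   9  45  65  65  68  64  67
  66  67  67  66  66  68  67  66  65  66  68  66  66  66  68  68  68  66
  67  68  68  67  66  68  70  65  67  63  68  72  66  63  70  70  67  66
  70  61  69  70  69  72  71  65  59  65  68  69  67  61  68  64  65  70
  66  61  66  71  72  71  70  65  60  60  15 170  10 159   0   0  10 170]
[ 99 104 100 102 105  90  78  74  69  62  68  65  73  65  71  71  73  69
  71  67  68  68  65  75  88 101  97 102  98 100  96  98  95  97  95  99
  95  97  98  97  94  95  99 101  96  92  97  93  94  93  95  94  93  97
  99  97  97 100  98  95 100 101  97  97  95  98  99 104 101  98 100  99
 101 103 101 102  97  96 102 103]
```

View pics/c16.png

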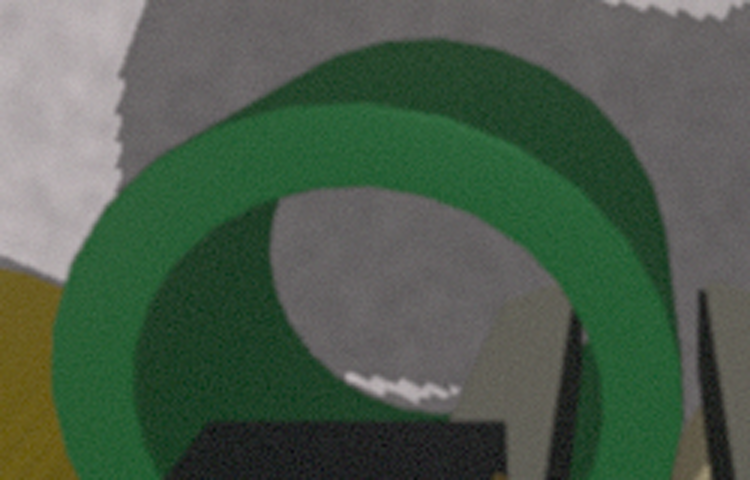

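```bash
cat >> h.py <<'E'
def rimfit(im,T,z,thr=82,x1=285,y0=130,y1=278,s0=100):
    h,s,v=cv2.split(hsv(cv2.GaussianBlur(im,(3,3),0)))
    m=((h>50)&(h<85)&(s>s0)&(v>=thr)); m[:y0]=0;m[y1:]=0;m[:,x1:]=0
    m=cv2.morphologyEx(m.astype(np.uint8),cv2.MORPH_OPEN,np.ones((3,3)))
    b,l=blobs(m,200); i=max(b,key=lambda a:a[1][4])[0]; m=(l==i)
    c=contour(m); c=c[c[:,1]<y1-3]
    P=cast('wrist',c,z,T)
    # robust split into outer/inner by iterating
    best=None
    ctr,_,_=circ(P)
    for _ in range(15):
        d=np.linalg.norm(P[:,:2]-ctr,axis=1); o=P[d>.045]; n=P[d<=.045]
        # joint fit: common centre, free radii
        from scipy.optimize import least_squares
        f=lambda q: np.r_[np.linalg.norm(o[:,:2]-q[:2],axis=1)-.052, np.linalg.norm(n[:,:2]-q[:2],axis=1)-.038]
        r=least_squares(f,ctr,loss='soft_l1',f_scale=.001); ctr=r.x
    print("ctr",ctr,"med |res| mm",1e3*np.median(np.abs(f(ctr))),len(o),len(n), "bias o/n mm",1e3*np.median(f(ctr)[:len(o)]),1e3*np.median(f(ctr)[len(o):]))
    return ctr
E
python3 - <<'E'
from h import *
im=cv2.imread("pics/w16.png"); T=np.load("w16T.npy")
c=rimfit(im,T,.064); 
R=np.array([[ 0.8883,0.4587,0.0233],[0.4589,-0.8885,-0.0059],[0.018,0.0159,-0.9997]]); e=np.array([.4198,.1525,.0356])
print("in tool",(np.r_[c,.064]-e)@R)
E
```

```text
ctr [0.3979 0.1914] med |res| mm 0.8747573592652013 294 220 bias o/n mm -0.7495457075018773 0.9321996405677706
in tool [-0.0011 -0.0441 -0.0291]
```

servo_tool(
  rows=[
    {"dx": -0.005,"dy": 0,"dz": 0.03,"spin": 0,"grip": 0.24},
    {"dx": -0.005,"dy": 0,"dz": 0.03,"spin": 0,"grip": 0.0},
    {"dx": -0.005,"dy": 0,"dz": 0.03,"spin": 0,"grip": 0.0},
    {"dx": -0.005,"dy": 0,"dz": 0.03,"spin": 0,"grip": 0.0},
    {"dx": -0.005,"dy": 0,"dz": 0.03,"spin": 0,"grip": 0.0},
  ],
  newtons=30,
)

```text
time: 16.75
ee_pos: [0.4195, 0.1522, 0.0313]
tool_rot: [[0.888, 0.459, 0.024], [0.459, -0.889, -0.005], [0.019, 0.016, -1.0]]
contact_force: [0.6, 1.2, 0.4]
width: 0.0131
```

servo_tool(
  rows=[
    {"dx": 0,"dy": 0,"dz": -0.05,"spin": 0,"grip": 0},
    {"dx": 0,"dy": 0,"dz": -0.15,"spin": 0,"grip": 0},
    {"dx": 0,"dy": 0,"dz": -0.35,"spin": 0,"grip": 0},
    {"dx": 0,"dy": 0,"dz": -0.6,"spin": 0,"grip": 0},
    {"dx": 0,"dy": 0,"dz": -0.85,"spin": 0,"grip": 0},
    {"dx": 0,"dy": 0,"dz": -1.0,"spin": 0,"grip": 0},
  ],
)

```text
time: 17.35
ee_pos: [0.4161, 0.1531, 0.1856]
tool_rot: [[0.888, 0.459, 0.027], [0.459, -0.888, -0.005], [0.022, 0.017, -1.0]]
contact_force: [-0.1, -0.7, -2.8]
width: 0.0132
```

Run:
```python
from h import *
s=arm.observe(); im=viewer.camera('wrist'); cv2.imwrite("pics/w17.png",im); np.save("w17T.npy",Tc('wrist',s)); print(s['time'],s['ee_pos'],s['width'],s['contact_force'],s['tool_rot'],s['joint_positions'])
```

```text
17.35 [0.4161 0.1531 0.1856] 0.013187115756410319 [-0.0745 -0.659  -2.8234] [[ 0.8882  0.4586  0.0271]
 [ 0.4589 -0.8885 -0.0047]
 [ 0.0219  0.0166 -0.9996]] [ 17.3935 -23.8978 112.8543  -0.7218  89.641   80.0774]
```

View pics/w17.png

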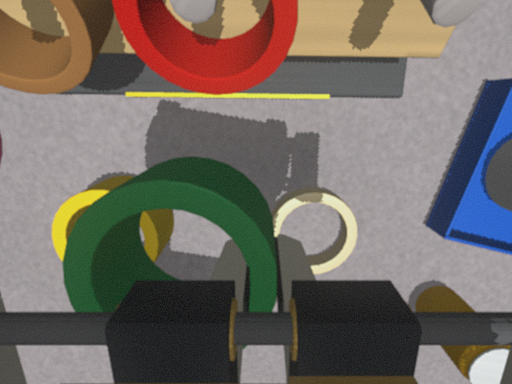

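servo_tool(
  rows=[
    {"dx": -0.1,"dy": 0.2,"dz": 0,"spin": 0.04,"grip": 0},
    {"dx": -0.22,"dy": 0.47,"dz": 0,"spin": 0.08,"grip": 0},
    {"dx": -0.33,"dy": 0.72,"dz": 0,"spin": 0.12,"grip": 0},
    {"dx": -0.38,"dy": 0.85,"dz": 0,"spin": 0.152,"grip": 0},
  ],
)

```text
time: 17.8
ee_pos: [0.4243, 0.0115, 0.1895]
tool_rot: [[1.0, -0.007, 0.031], [-0.007, -1.0, -0.004], [0.031, 0.004, -1.0]]
contact_force: [-0.2, -0.5, -1.6]
width: 0.0131
```

servo_tool(
  rows=[
    {"dx": 0.05,"dy": 0.25,"dz": 0,"spin": 0,"grip": 0},
    {"dx": 0.1,"dy": 0.5,"dz": 0,"spin": 0,"grip": 0},
    {"dx": 0.1,"dy": 0.75,"dz": 0,"spin": 0,"grip": 0},
    {"dx": 0.1,"dy": 1.0,"dz": 0,"spin": 0,"grip": 0},
  ],
)

```text
time: 18.2
ee_pos: [0.4376, -0.1402, 0.1908]
tool_rot: [[1.0, -0.007, 0.03], [-0.007, -1.0, -0.005], [0.03, 0.004, -1.0]]
contact_force: [0.8, -0.1, -1.9]
width: 0.0129
```

servo_tool(
  rows=[
    {"dx": 0,"dy": 0.25,"dz": 0,"spin": 0,"grip": 0},
    {"dx": 0,"dy": 0.5,"dz": 0,"spin": 0,"grip": 0},
    {"dx": 0,"dy": 0.75,"dz": 0,"spin": 0,"grip": 0},
    {"dx": 0,"dy": 0.9,"dz": 0,"spin": 0,"grip": 0},
  ],
)

```text
time: 18.6
ee_pos: [0.4359, -0.2774, 0.1914]
tool_rot: [[1.0, -0.009, 0.03], [-0.009, -1.0, -0.005], [0.03, 0.005, -1.0]]
contact_force: [0.1, 0.5, -2.1]
width: 0.0131
```

servo_tool(
  rows=[
    {"dx": 0,"dy": 0.2,"dz": 0,"spin": 0,"grip": 0},
    {"dx": 0,"dy": 0.4,"dz": 0,"spin": 0,"grip": 0},
    {"dx": 0,"dy": 0.55,"dz": 0,"spin": 0,"grip": 0},
    {"dx": 0,"dy": 0.6,"dz": 0,"spin": 0,"grip": 0},
    {"dx": 0,"dy": 0.6,"dz": 0,"spin": 0,"grip": 0},
  ],
)

```text
time: 19.1
ee_pos: [0.4348, -0.3678, 0.1916]
tool_rot: [[1.0, -0.01, 0.029], [-0.01, -1.0, -0.004], [0.029, 0.004, -1.0]]
contact_force: [-0.6, 0.8, -1.4]
width: 0.013
```

Run:
```python
from h import *
s=arm.observe(); im=viewer.camera('wrist'); cv2.imwrite("pics/w18.png",im); T=Tc('wrist',s); np.save("w18T.npy",T); print(s['time'],s['ee_pos'],s['width'],s['contact_force'],s['tool_rot'])
z=s['ee_pos'][2]-.0313+.064
c=rimfit(im,T,z)
print("in tool",(np.r_[c,z]-s['ee_pos'])@s['tool_rot'])
f,cx,cy,_=K('wrist')
```

```text
19.1 [ 0.4348 -0.3678  0.1916] 0.013040606247267853 [-0.555   0.8349 -1.3552] [[ 0.9995 -0.0099  0.0292]
 [-0.0097 -0.9999 -0.0044]
 [ 0.0292  0.0041 -0.9996]]
ctr [ 0.4313 -0.3232] med |res| mm 0.9368489769963906 284 211 bias o/n mm -0.7761596300955819 1.101781252275509
in tool [-0.0029 -0.0444 -0.033 ]
```

View pics/w18.png

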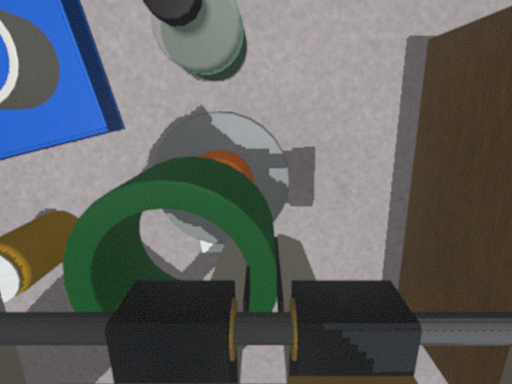

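Run:
```python
from h import *
T=np.load("w1T.npy")
print(cast('wrist',[[264,162.2]],.022,T), cast('wrist',[[263.75,169.25]],.04,T))
p=cast('wrist',[[190+62/4,90+290/4],[190+531/4,90+290/4],[190+296/4,90+54/4]],.022,T); print(p,(p[0]+p[1])/2,p[2]-[.075,0,0])
t=cv2.imread("pics/t4.png"); print(t.shape); cv2.imwrite("pics/c20.png",cv2.resize(t[195:260,330:385],None,fx=10,fy=9,interpolation=cv2.INTER_CUBIC))
```

```text
[[ 0.4382 -0.3235  0.022 ]] [[ 0.4332 -0.3231  0.04  ]]
[[ 0.4385 -0.25    0.022 ]
 [ 0.4371 -0.3974  0.022 ]
 [ 0.509  -0.3241  0.022 ]] [ 0.4378 -0.3237  0.022 ] [ 0.434  -0.3241  0.022 ]
(384, 512, 3)
```

servo_tool(
  rows=[
    {"dx": 0,"dy": 0,"dz": 0.2,"spin": 0,"grip": 0},
    {"dx": 0,"dy": 0,"dz": 0.4,"spin": 0,"grip": 0},
    {"dx": 0,"dy": 0,"dz": 0.58,"spin": 0,"grip": 0},
    {"dx": 0,"dy": 0,"dz": 0.7,"spin": 0,"grip": 0},
    {"dx": 0,"dy": 0,"dz": 0.75,"spin": 0,"grip": 0},
    {"dx": 0,"dy": 0,"dz": 0.75,"spin": 0,"grip": 0},
  ],
)

```text
time: 19.75
ee_pos: [0.4382, -0.3666, 0.0788]
tool_rot: [[1.0, -0.008, 0.029], [-0.008, -1.0, -0.004], [0.029, 0.003, -1.0]]
contact_force: [0.1, -0.0, -2.6]
width: 0.0128
```

Run:
```python
from h import *
s=arm.observe(); im=viewer.camera('wrist'); cv2.imwrite("pics/w19.png",im); T=Tc('wrist',s); np.save("w19T.npy",T); print(s['time'],s['ee_pos'],s['width'],s['contact_force'],s['tool_rot'])
z=s['ee_pos'][2]-.0313+.064
c=rimfit(im,T,z)
print("in tool",(np.r_[c,z]-s['ee_pos'])@s['tool_rot'])
cv2.imwrite("pics/t19.png",cv2.resize(viewer.camera('top')[160:280,290:420],None,fx=5,fy=5,interpolation=cv2.INTER_CUBIC))
```

```text
19.75 [ 0.4382 -0.3666  0.0788] 0.012799735364857243 [ 0.111  -0.0048 -2.6447] [[ 0.9996 -0.0084  0.0287]
 [-0.0083 -1.     -0.0035]
 [ 0.0287  0.0033 -0.9996]]
ctr [ 0.4347 -0.3221] med |res| mm 1.2273398453331932 283 220 bias o/n mm -0.9509783244128905 1.4619302618969974
in tool [-0.003  -0.0443 -0.0329]
```

View pics/w19.png

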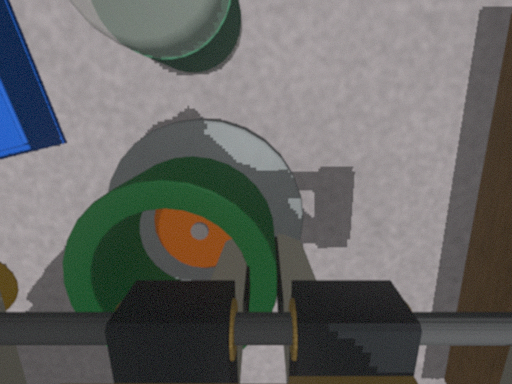

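View pics/t19.png

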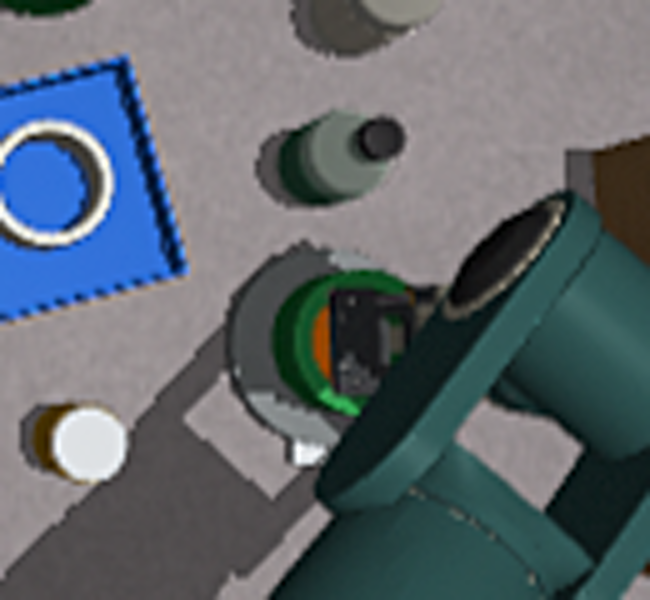

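Run:
```python
from h import *
im=cv2.imread("pics/w19.png"); T=np.load("w19T.npy"); h,s,v=cv2.split(hsv(im))
m=(s<60)&(v>80); m[:215]=0;m[248:]=0;m[:,:185]=0;m[:,214:]=0
b,l=blobs(m,20)
for i,st,c in b: print(st,c,cast('wrist',c,.04,T))
```

```text
[191 223  17  16 217] [199.212  230.5253] [[ 0.4336 -0.3223  0.04  ]]
```

servo_tool(
  rows=[
    {"dx": -0.01,"dy": 0,"dz": 0.03,"spin": 0,"grip": 0},
    {"dx": -0.01,"dy": 0,"dz": 0.06,"spin": 0,"grip": 0},
    {"dx": -0.012,"dy": 0,"dz": 0.08,"spin": 0,"grip": 0},
    {"dx": -0.012,"dy": 0,"dz": 0.1,"spin": 0,"grip": 0},
  ],
)

```text
time: 20.25
ee_pos: [0.4373, -0.3675, 0.0652]
tool_rot: [[0.999, -0.009, 0.03], [-0.009, -1.0, -0.005], [0.03, 0.005, -1.0]]
contact_force: [-0.3, -0.9, -2.2]
width: 0.013
```

servo_tool(
  rows=[
    {"dx": 0,"dy": 0,"dz": 0.02,"spin": 0,"grip": 0},
    {"dx": 0,"dy": 0,"dz": 0.03,"spin": 0,"grip": 0},
  ],
)

```text
time: 20.45
ee_pos: [0.4374, -0.3675, 0.0603]
tool_rot: [[1.0, -0.009, 0.03], [-0.009, -1.0, -0.005], [0.03, 0.005, -1.0]]
contact_force: [-0.8, -0.9, -1.8]
width: 0.0125
```

servo_tool(
  rows=[
    {"dx": 0,"dy": 0,"dz": 0.02,"spin": 0,"grip": 0},
  ],
)

```text
time: 20.55
ee_pos: [0.4375, -0.3676, 0.0573]
tool_rot: [[1.0, -0.009, 0.03], [-0.009, -1.0, -0.005], [0.03, 0.005, -1.0]]
contact_force: [0.0, 0.5, -1.9]
width: 0.0131
```

servo_tool(
  rows=[
    {"dx": 0,"dy": 0,"dz": 0.015,"spin": 0,"grip": 0},
  ],
)

```text
time: 20.65
ee_pos: [0.4376, -0.3676, 0.0547]
tool_rot: [[1.0, -0.009, 0.03], [-0.009, -1.0, -0.005], [0.03, 0.005, -1.0]]
contact_force: [-0.7, 0.7, -2.0]
width: 0.0131
```

servo_tool(
  rows=[
    {"dx": 0,"dy": 0,"dz": 0.01,"spin": 0,"grip": 0},
  ],
)

```text
time: 20.75
ee_pos: [0.4377, -0.3677, 0.0531]
tool_rot: [[0.999, -0.009, 0.03], [-0.009, -1.0, -0.005], [0.03, 0.005, -1.0]]
contact_force: [0.1, -0.5, 6.6]
width: 0.013
```

servo_tool(
  rows=[
    {"dx": 0,"dy": 0,"dz": 0.01,"spin": 0,"grip": 0},
  ],
)

```text
time: 20.85
ee_pos: [0.4382, -0.3679, 0.0525]
tool_rot: [[0.999, -0.009, 0.031], [-0.009, -1.0, -0.005], [0.032, 0.005, -0.999]]
contact_force: [-8.2, 8.3, 24.2]
width: 0.0131
```

servo_tool(
  rows=[
    {"dx": 0,"dy": 0,"dz": 0,"spin": 0,"grip": 0.15},
    {"dx": 0,"dy": 0,"dz": 0,"spin": 0,"grip": 0.24},
    {"dx": 0,"dy": 0,"dz": 0,"spin": 0,"grip": 0.24},
    {"dx": 0,"dy": 0,"dz": 0,"spin": 0,"grip": 0.24},
  ],
)

```text
time: 21.25
ee_pos: [0.4382, -0.3679, 0.0525]
tool_rot: [[0.999, -0.009, 0.031], [-0.009, -1.0, -0.006], [0.031, 0.005, -0.999]]
contact_force: [-0.1, -0.5, 0.5]
width: 0.0222
```

Run:
```python
from h import *
s=arm.observe(); im=viewer.camera('wrist'); cv2.imwrite("pics/w21.png",im); T=Tc('wrist',s); print(s['time'],s['ee_pos'],s['width'],s['contact_force'])
z=.086
c=rimfit(im,T,z)
```

```text
21.25 [ 0.4382 -0.3679  0.0525] 0.022179405996397443 [-0.1194 -0.4638  0.4921]
ctr [ 0.435  -0.3236] med |res| mm 1.2085281407200332 285 212 bias o/n mm -0.9153368796437009 1.3747976184987423
```

View pics/w21.png

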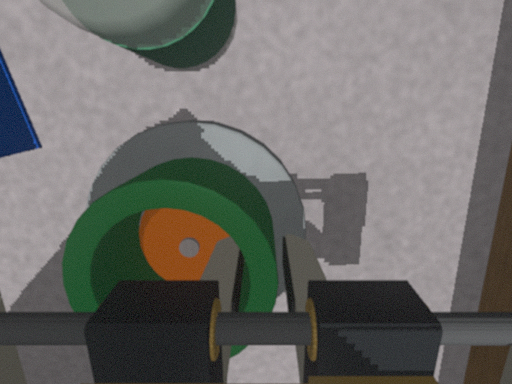

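servo_tool(
  rows=[
    {"dx": 0.003,"dy": 0,"dz": -0.1,"spin": 0,"grip": 0.24},
    {"dx": 0.008,"dy": 0,"dz": -0.25,"spin": 0,"grip": 0.24},
    {"dx": 0.015,"dy": 0,"dz": -0.5,"spin": 0,"grip": 0.24},
    {"dx": 0.025,"dy": 0,"dz": -0.8,"spin": 0,"grip": 0.24},
    {"dx": 0.03,"dy": 0,"dz": -1.0,"spin": 0,"grip": 0.24},
    {"dx": 0.03,"dy": 0,"dz": -1.0,"spin": 0,"grip": 0.24},
  ],
)

```text
time: 21.9
ee_pos: [0.439, -0.368, 0.2088]
tool_rot: [[0.999, -0.009, 0.037], [-0.009, -1.0, -0.011], [0.037, 0.01, -0.999]]
contact_force: [0.4, -0.7, -0.2]
width: 0.0225
```

servo_tool(
  rows=[
    {"dx": -0.3,"dy": 0,"dz": -0.2,"spin": 0,"grip": 0.24},
    {"dx": -0.5,"dy": 0,"dz": -0.3,"spin": 0,"grip": 0.24},
    {"dx": -0.5,"dy": 0,"dz": -0.3,"spin": 0,"grip": 0.24},
    {"dx": -0.5,"dy": 0,"dz": -0.3,"spin": 0,"grip": 0.24},
  ],
)

```text
time: 22.3
ee_pos: [0.3622, -0.367, 0.2517]
tool_rot: [[0.999, -0.01, 0.038], [-0.01, -1.0, -0.012], [0.038, 0.011, -0.999]]
contact_force: [0.8, -0.5, -0.0]
width: 0.0223
```

Run:
```python
from h import *
s=arm.observe(); im=viewer.camera('wrist'); cv2.imwrite("pics/w22.png",im); T=Tc('wrist',s); np.save("w22T.npy",T); print(s['time'],s['ee_pos'],s['width'],s['contact_force'])
t=viewer.camera('top'); cv2.imwrite("pics/t22.png",t); sc=viewer.camera('scene'); cv2.imwrite("pics/s22.png",sc)
cv2.imwrite("pics/s22c.png",cv2.resize(sc[90:260,110:330],None,fx=3.5,fy=3.5,interpolation=cv2.INTER_CUBIC))
```

```text
22.3 [ 0.3622 -0.367   0.2517] 0.02228810943680881 [ 0.842  -0.4715 -0.0121]
```

View pics/w22.png

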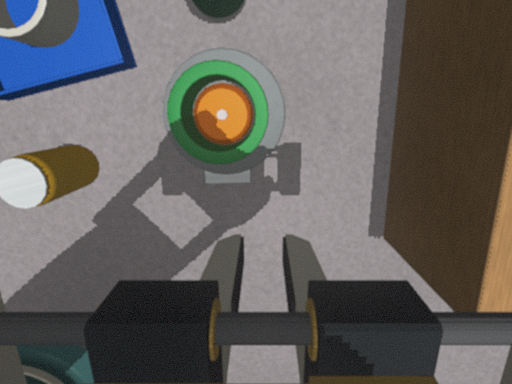

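View pics/s22c.png

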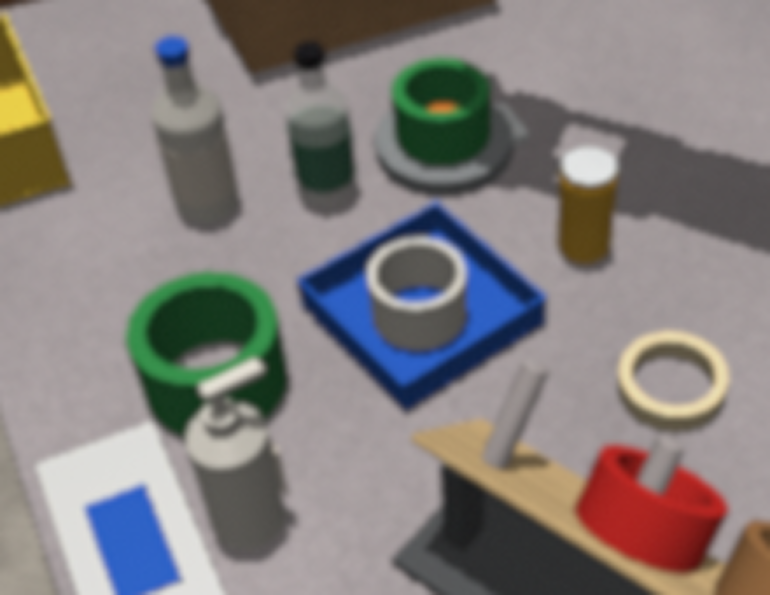

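View pics/t22.png

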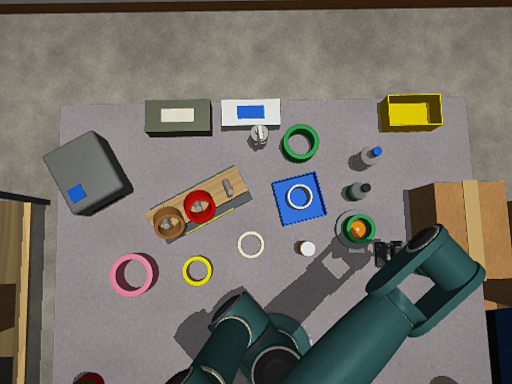

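Run:
```python
from h import *
im=cv2.imread("pics/w22.png"); T=np.load("w22T.npy"); h,s,v=cv2.split(hsv(im))
m=((h>50)&(h<85)&(s>100)&(v>60)); m[:,:150]=0;m[:40]=0;m[180:]=0
b,l=blobs(m,100); i=max(b,key=lambda a:a[1][4])[0]
print("rim z.086",circ(cast('wrist',contour(l==i),.086,T)))
m=(s<70)&(v>120); m[:100]=0;m[130:]=0;m[:,:210]=0;m[:,235:]=0
for i,st,c in blobs(m,8)[0]: print("dot",st,c,cast('wrist',c,.04,T))
a=cv2.imread("pics/top0.png").astype(int); b2=cv2.imread("pics/t22.png").astype(int)
for n,(x0,y0,x1,y1) in dict(red=(180,188,218,224),tan=(150,204,186,242),pump=(245,120,272,150),mask=(232,226,270,262),cleaner=(355,140,390,175),spray=(340,178,375,202),glue=(292,236,318,258)).items():
    print(n,np.abs(a-b2)[y0:y1,x0:x1].mean().round(1))
```

```text
rim z.086 (array([ 0.4355, -0.3237]), np.float64(0.05034630773600122), np.float64(0.0007580813928188268))
dot [217 109  10  11  88] [221.5795 114.2955] [[ 0.4342 -0.3224  0.04  ]]
red 7.3
tan 4.8
pump 6.1
mask 6.8
cleaner 5.8
spray 5.0
glue 6.5
```

Measured from the picture, the roll's axis is within about 2 mm of the boss, its rim is at the height of a seated roll, and nothing else has moved. I'm handing in.

Run:
```python
from rig import ticket
print(ticket.hand_in())
```

```text
the job is handed in; nothing more can be done
None
```

The job is handed in at about 22.4 s of the 58 s allowed: the white core stands flat in the blue tray and the green roll is seated over the orange boss. No verdict was reported.

**What I did**
- **Core:** I gripped it by its wall, lifted it off the boss and stood it in the tray. The wrist camera put it about 6 mm from the tray's centre.
- **Choosing the roll:** I took the smaller green roll, the one on the rack's end peg. I left the larger green roll on the table and the pink and yellow ones alone.
- **Levelling:** I drew the roll off along its peg. It came off still tilted 40 degrees and did not swing level when I loosened the grip. I rolled it flat against a clear patch of table, gripped it again and lowered it onto the boss in small steps. The wrist force was 24 N when it touched down.

**Last checks**
- **Roll position:** The roll's upper rim sits about 2 mm from the boss's centre (limit 6 mm). I took its height and level from the arm's touchdown position (within 1 mm of that expected for a fully seated roll) and from the pictures.
- **Other things:** The areas around the bottles, can, masking-tape roll and other two rolls look the same as at the start in the top camera. The gripper is clear of everything.
- **Disagreements:** The tool slowly drifted to about 2 degrees off vertical, which I could not correct with the moves available. Position estimates from different pictures also differed by 1 to 3 mm.

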